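# Hang ear-muff frames in a tote and dock it at the sewing station

## Task

Hang every ear-muff frame that stands on the bench over the bar of the tote, straddling it and hanging upright. Then push the loaded tote along the rollers into the bay until it is against the end stop, drop the gate pin fully home, collar down, into the bore behind it, and finally press the green call button fully down. Leave the thread cone, the tray of thread and the tape measure where they are.

Things in the scene. Friction and masses are not known exactly. Their poses are not given: they have to be found in the camera images.
- track: Fixed roller track, 534 x 200 mm. Origin: bench level, middle of near (loading) end; x along the track into the bay, y left, z up. Free-turning steel rollers across it, 30 mm diameter, 40 mm apart, tops 45 mm above the bench. Side frames 58 mm high guide the tote (176 mm between them); green bay cheeks 103 mm high from x = 292 mm, green end stop 110 mm high with its inner face at x = 522 mm.
- gate_bore (a point): Mouth centre of the upright gate-pin bore in the dark steel cross block between two rollers, on the track's centre line, 202 mm along it (320 mm short of the end stop). Bore 17.6 mm diameter, 38 mm deep (through to the bench), 2 mm lead-in; mouth 38 mm above the bench, 7 mm below the roller tops. At the start the tote stands over it.
- tote_bar (a point): Middle of the axis of the tote's hanging bar: steel, 16 mm diameter, 288 mm long between the two end panels, along the tote's x axis (towards the bay; z up), axis 120 mm above the tote's underside. The loose tote (0.5 kg) is a white tray 300 (x) x 168 (y) x 45 mm on the rollers; it rolls at a push of about 3 to 6 N and stays where left.
- tote_back (a point): Centre of the outer face of the tote's near end panel, 70 mm above the tote's underside: the place to push. The two blue end panels are flat, 60 mm wide, 132 mm high from the tote's underside, and carry the bar. With the tote against the end stop this point is 222 mm along the track (20 mm beyond the bore).
- muff1_grip (a point): Grip point of the orange ear-muff frame: in the ear-mount block on its crown (26 mm in x, grip across that; 44 mm in y; 34 mm high), 12.5 mm below the block's top and 24 mm above the crown's underside, which rests on the bar. It is 137.5 mm above the cups' undersides, on which the frame stands on the bench at the start. None if absent or held.
- muff1: The same orange ear-muff frame: rigid plastic arch, 90 g, 126 mm wide over its two grey cups (y), 150 mm tall (z up), cups 50 mm deep (x), band 24 mm wide, 78 mm free between the cups; same both ways round; the smooth, heavy cups slide easily on the bench. It hangs with its x along the bar. Origin midway between the cups at their undersides.
- muff2_grip (a point): Grip point of the yellow ear-muff frame: in the ear-mount block on its crown (26 mm in x, grip across that; 44 mm in y; 34 mm high), 12.5 mm below the block's top and 24 mm above the crown's underside, which rests on the bar. It is 137.5 mm above the cups' undersides, on which the frame stands on the bench at the start. None if absent or held.
- muff2: The same yellow ear-muff frame: rigid plastic arch, 90 g, 126 mm wide over its two grey cups (y), 150 mm tall (z up), cups 50 mm deep (x), band 24 mm wide, 78 mm free between the cups; same both ways round; the smooth, heavy cups slide easily on the bench. It hangs with its x along the bar. Origin midway between the cups at their undersides.
- muff3_grip (a point): Grip point of the green ear-muff frame: in the ear-mount block on its crown (26 mm in x, grip across that; 44 mm in y; 34 mm high), 12.5 mm below the block's top and 24 mm above the crown's underside, which rests on the bar. It is 137.5 mm above the cups' undersides, on which the frame stands on the bench at the start. None if absent or held.
- muff3: The same green ear-muff frame: rigid plastic arch, 90 g, 126 mm wide over its two grey cups (y), 150 mm tall (z up), cups 50 mm deep (x), band 24 mm wide, 78 mm free between the cups; same both ways round; the smooth, heavy cups slide easily on the bench. It hangs with its x along the bar. Origin midway between the cups at their undersides.
- muff4_grip (a point): Grip point of the red ear-muff frame: in the ear-mount block on its crown (26 mm in x, grip across that; 44 mm in y; 34 mm high), 12.5 mm below the block's top and 24 mm above the crown's underside, which rests on the bar. It is 137.5 mm above the cups' undersides, on which the frame stands on the bench at the start. None if absent or held.
- muff4: The same red ear-muff frame: rigid plastic arch, 90 g, 126 mm wide over its two grey cups (y), 150 mm tall (z up), cups 50 mm deep (x), band 24 mm wide, 78 mm free between the cups; same both ways round; the smooth, heavy cups slide easily on the bench. It hangs with its x along the bar. Origin midway between the cups at their undersides.
- pin_knob (a point): Centre of the red cylindrical knob (30 mm diameter, 32 mm tall) at the top of the steel gate pin, 141 mm above the pin's tip; pin z axis up along it. Pin 157 mm long, 160 g, shaft 16 mm in diameter with a 4 mm chamfered tip.
- pin_collar (a point): Point on the gate pin's axis at the underside of its collar (30 mm diameter), 30 mm above the pin's tip; it sits on the cross block when the pin is home. At the start it sits on the grey pin rest.
- pin_rest: Grey block 50 x 50 x 38 mm fixed to the bench to the right of the track, with an upright hole of 19 mm in which the gate pin stands at the start. Origin under its centre.
- call (a joint): Green call button's travel, 0 up, 0.006 m fully pressed; spring return, about 5 N to press fully, moves straight down.
- call_top (a point): Top centre of the green call button (36 mm diameter) on a yellow box (70 x 70 x 40 mm) fixed to the bench to the right of the track.
- thread_cone: Blue cone of thread, 64 mm across its foot, 112 mm high, origin under its centre. Leave alone.
- thread_tray: White tray 90 x 120 x 20 mm with coloured thread reels, origin under its centre. Leave alone.
- tape_case: Round yellow tape measure, 60 mm diameter, 22 mm high, origin under its centre. Leave alone.

How it is judged:
By the outcome, as a careful person would: the job done as asked, in the order asked, and still so for the second after the job is handed in, with the robot touching nothing.
Of muff1, muff2, muff3, muff4 only 3 to 4 are there at a start; the rules pass over those that are not, and their reading is None.
At some moment in a run one of muff1, muff2, muff3, muff4 may be knocked a few centimetres aside while the robot is not near it.
It also fails if it takes over 200 s, if anything falls off the work surface, if the arm or the gripper's body presses on something with over 40 N, if the wrist force passes 120 N, or if a joint passes its speed limit or range.

## Robot

A 7-joint arm with a two-finger parallel gripper is mounted at the origin on the work surface. World frame = base frame: x ahead of the robot, y to its left, z up, the work surface at z = 0. Lengths are in m, angles in rad, forces in N, time in s.
With the tool pointing down it reaches from about 0.425 to 0.925 m from the base axis. Payload 6.8 kg.
Tool frame: the origin (TCP) lies midway between the tips of the shut fingers; the grasp point (between the pads) lies r.tcp_to_grasp behind it (r.tcp_to_grasp is the distance from the TCP to the grasp point, in m); x points along the fingers, y is the direction in which the jaws open and shut, and the axes are right-handed (so a half turn about x gives the same grasp; the last joint's range is limited). The gripper opens to 85 mm and grips with 20 to 120 N. Pads are 22 mm wide; open, the fingers measure 114 mm over their backs; the gripper's body (76 mm by 85 mm) begins 54 mm behind the grasp point. The pads swing forward as they close: fully open they stand 13 mm farther back than shut.
Start: joints at [1.237, 0.477, 0.022, 1.555, -0.011, 1.109, -0.083], TCP at [0.151, -0.658, 0.231] pointing down, gripper open.
Joint ranges: [-2.96, 2.96], [-0.34, 2.1], [-1.41, 1.46], [0.24, 2.44], [-1.37, 4.51], [0.17, 1.92], [-2.96, 2.96]. Speed limits (rad/s): [2.39, 2.39, 3.14, 3.14, 3.14, 3.14, 3.14].

## Interface

Orientations are given as a rotation vector (axis times angle).
In Python, from bench import r, grab_frame, search_frame, cut_out, pinpoint gives the robot as it stands. The module is installed in compiled form; this text tells all that it offers.
- The arm moves only by the tool apply_moves, never from a script. Its argument "commands" is a list of rows, each a list of 7 numbers: the finger opening in mm, from 0 to 85.4, then the shift along the tool's x, y, z in mm, then the turn, a rotation vector about the tool's x, y, z in rad. A call has 1 to 20 rows; each row is the pose to reach, as a shift and turn from the pose commanded when the call began, along the tool's axes at that moment; what a row does not reach only later rows make up. A row lasts 1/10 s, in which the tool goes at most 50 mm and 8.59 degrees, less where a joint would pass 70% of its speed; a pose out of reach is approached as far as the arm can. A call with a gripper value outside its range is refused whole. The fingers move at their own pace and stop on an object; "force" is the grip in N (left out, the last holds). Time passes only in rows, so rows that repeat a pose let the fingers close. It gives the time, the measured TCP pose, the force and the opening at its end, in the units of the state.
- r.get_obs(): the state, without advancing time (a new reading comes with each control period).
- grab_frame(name): name is "side" or "top" or "wrist"; returns a dict with "pixels" (420x560x3 uint8, red, green, blue), "mtx" (3x3 intrinsics, pixels), "position" and "rotation" of the camera in the world; the wrist camera has in their place "T_tool_cam" (4x4, takes a point from camera to tool coordinates, whose origin is the TCP and whose axes are the tool frame's). Camera axes: x right, y down, z forward; pixel columns grow to the right and rows downward; lengths in m; the calibration is good to about 2 mm. A picture is of the moment at which its call begins: read the wrist's pose just before it. There is no depth.
- r.hand_in(): hands the job in, once; it reports no verdict.
Trained networks look in the newest picture that a camera, given by its name, has taken for a name from the list of things; names that differ only in an ending like _2 or _b are one class to them, and where a whole thing is asked for, a point or a joint stands for the part that bears it (a point fixed in the world has none). Each returns a list of dicts, best first, with "confidence" (0 to 1); they miss things now and then, are a little off and sometimes report something else, mostly with a low value. They report only what shows in the picture. A call takes as long as a camera call.
- search_frame(label, camera): "point" ([column, row] as shares, 0 to 1, of the picture: columns of its width, rows of its height, amid what is visible of it).
- cut_out(label, camera): "pixels" (420x560 bool, what is visible of it) and "point" ([column, row] as shares, 0 to 1, of the picture: columns of its width, rows of its height, amid what is visible of it).
- pinpoint(label, camera): "point" ([column, row] as shares, 0 to 1, of the picture: columns of its width, rows of its height: a listed point, or the origin of a listed thing).
The state is a dict: "clock": time; "joints": joint angles; "qvel": joint speeds; "tau": joint torques, N m; "tcp_pos": TCP position; "orientation": TCP orientation; "contact_force": force on the tool from outside, world axes, zero at the start; "moment": the same for the moment, N m; "grip_width": finger opening in m.
Only numpy, scipy, OpenCV 4.12 (cv2) and the standard library are available. Lean on these libraries where they do the work, as an engineer would, in place of code of your own. Each camera call takes 0.05 s, during which the arm holds its last target.

## Working session

There is one attempt and no reset: what is moved stays moved. The work goes in short steps, Python scripts to look and compute and a tool call to move; the robot and the scene stay as the last step left them, time stands still between calls to the robot, and variables do not carry over. Pictures are saved under pics/ and viewed, and the job is handed in when it is done.

Besides the shell and the picture viewer there is one more tool, called after ">>>" in YAML: its name, and indented under it one key for each argument. apply_moves: Moves the arm, as the interface text tells. Its arguments: {"type":"object","properties":{"commands":{"type":"array"},"force":{"type":"number"}},"required":["commands"]}

```bash
mkdir -p pics; cat > h.py <<'E'
import numpy as np, cv2, json
from bench import r, grab_frame, search_frame, cut_out, pinpoint
from scipy.spatial.transform import Rotation as R
def save(f,n): cv2.imwrite('pics/'+n+'.png', f['pixels'][:,:,::-1])
def ray(f,p):
    u=np.array([p[0]*560,p[1]*420,1.0]); d=np.linalg.inv(f['mtx'])@u
    if 'rotation' in f:
        Rm=np.array(f['rotation']); 
        if Rm.shape!=(3,3): Rm=R.from_rotvec(Rm).as_matrix()
        return np.array(f['position']),Rm@d
    o=f['obs']; T=np.eye(4); T[:3,:3]=R.from_rotvec(o['orientation']).as_matrix(); T[:3,3]=o['tcp_pos']; T=T@f['T_tool_cam']
    return T[:3,3],T[:3,:3]@d
def atz(f,p,z):
    o,d=ray(f,p); return o+d*(z-o[2])/d[2]
def proj(f,X):
    if 'rotation' in f:
        Rm=np.array(f['rotation']);o=np.array(f['position'])
    else:
        o_=f['obs']; T=np.eye(4); T[:3,:3]=R.from_rotvec(o_['orientation']).as_matrix(); T[:3,3]=o_['tcp_pos']; T=T@f['T_tool_cam']; Rm=T[:3,:3];o=T[:3,3]
    c=f['mtx']@(Rm.T@(np.array(X)-o)); return c[:2]/c[2]
def tri(rays):
    A=np.zeros((3,3));b=np.zeros(3)
    for o,d in rays:
        d=d/np.linalg.norm(d);P=np.eye(3)-np.outer(d,d);A+=P;b+=P@o
    X=np.linalg.solve(A,b)
    return X,[np.linalg.norm(np.cross(X-o,d/np.linalg.norm(d))) for o,d in rays]
def grab(n):
    o=r.get_obs(); f=grab_frame(n); f['obs']=o; return f
E
python3 - <<'E'
from h import *
np.set_printoptions(precision=4,suppress=True)
o=r.get_obs(); print(o, r.tcp_to_grasp)
print(R.from_rotvec(o['orientation']).as_matrix())
F={n:grab(n) for n in('side','top','wrist')}
for n in F: save(F[n],n+'0')
print(F['top']['position'],F['top']['rotation'],F['top']['mtx'],F['side']['position'],F['side']['rotation'],F['wrist']['T_tool_cam'])
for l in ['track','gate_bore','tote_bar','tote_back','muff1_grip','muff1','muff2_grip','muff2','muff3_grip','muff3','muff4_grip','muff4','pin_knob','pin_collar','pin_rest','call_top','thread_cone','thread_tray','tape_case']:
    s=l
    for n in('side','top'):
        q=pinpoint(l,n)[:2]
        s+=' | '+n+' '+' '.join('(%.3f %.3f c%.2f)'%(*a['point'],a['confidence']) for a in q)
    print(s)
E
```

```text
{'clock': 0.0, 'joints': array([ 1.2369,  0.4778,  0.0223,  1.5564, -0.0115,  1.1093, -0.0831]), 'qvel': array([-0.001 , -0.0001, -0.0004,  0.0007,  0.0001, -0.0004, -0.0005]), 'tau': array([ -0.0016, -59.6456,   1.6074, -28.1199,   0.0125,   0.0093,
         0.    ]), 'tcp_pos': array([ 0.151 , -0.6573,  0.2303]), 'orientation': array([ 2.1024,  0.2403, -2.103 ]), 'contact_force': array([ 0.6904, -0.8226,  0.7236]), 'moment': array([-0.004 ,  0.0202,  0.0106]), 'grip_width': 0.08545255781020385} 0.0187
[[-0.0005  0.2239 -0.9746]
 [ 0.0017 -0.9746 -0.2239]
 [-1.     -0.0018  0.0001]]
[ 0.3076 -0.0271  1.2105] [-2.1403  2.0584 -0.2265] [[401.3231   0.     283.1621]
 [  0.     401.3231 202.8108]
 [  0.       0.       1.    ]] [ 0.406  -0.8943  0.911 ] [-2.289   0.1308 -0.0834] [[ 0.0008 -0.284   0.9588 -0.1417]
 [ 1.      0.0011 -0.0005  0.0002]
 [-0.0009  0.9588  0.284  -0.0722]
 [ 0.      0.      0.      1.    ]]
track | side (0.402 0.716 c0.58) (0.427 0.634 c0.34) | top (0.605 0.652 c0.71)
gate_bore | side  | top 
tote_bar | side (0.546 0.584 c0.71) | top (0.620 0.463 c0.69) (0.303 
[... 650 characters left out ...]
0.330 c0.22) | top (0.290 0.446 c0.73) (0.276 0.576 c0.64)
muff4 | side (0.531 0.490 c0.80) (0.444 0.490 c0.74) | top (0.312 0.473 c0.76) (0.409 0.472 c0.73)
pin_knob | side (0.579 0.721 c0.74) (0.549 0.591 c0.67) | top (0.717 0.476 c0.52)
pin_collar | side (0.576 0.790 c0.61) | top (0.693 0.492 c0.50) (0.408 0.572 c0.44)
pin_rest | side (0.566 0.815 c0.92) | top (0.687 0.500 c0.77)
call_top | side (0.453 0.825 c0.71) (0.444 0.501 c0.48) | top (0.722 0.614 c0.62)
thread_cone | side (0.613 0.493 c0.80) | top (0.436 0.367 c0.59)
thread_tray | side (0.579 0.410 c0.97) (0.576 0.798 c0.55) | top (0.320 0.365 c0.72) (0.410 0.468 c0.34)
tape_case | side (0.367 0.473 c0.77) | top (0.373 0.674 c0.72)
```

```bash
sed -i "s/    if 'rotation' in f:\n        Rm=np.array(f\['rotation'\]);o/&/" h.py
python3 - <<'E'
s=open('h.py').read()
s=s.replace("Rm=np.array(f['rotation']);o=","Rm=R.from_rotvec(np.ravel(f['rotation'])).as_matrix() if np.size(f['rotation'])==3 else np.array(f['rotation']);o=")
open('h.py','w').write(s)
from h import *
np.set_printoptions(precision=4,suppress=True)
class D(dict):pass
F={n:grab(n) for n in('side','top')}
P={'track0':((.402,.716),(.605,.652)),'bar':((.546,.584),(.62,.463)),'back':((.433,.634),(.61,.606)),
'm1g':((.529,.393),(.396,.435)),'m2g':((.507,.330),(.289,.448)),'m3g':((.444,.409),(.402,.565)),'m4g':((.428,.329),(.276,.576)),
'knob':((.579,.721),(.717,.476)),'collar':((.576,.790),(.693,.492)),'rest':((.566,.815),(.687,.5)),'call':((.453,.825),(.722,.614)),'cone':((.613,.493),(.436,.367)),'tray':((.579,.41),(.32,.365)),'tape':((.367,.473),(.373,.674))}
for k,(a,b) in P.items():
    X,e=tri([ray(F['side'],a),ray(F['top'],b)]); print(k,X,np.round(e[0]*1000,1))
    Z={'m':.1375}.get(k[0])
    if Z: print('   ',atz(F['side'],a,Z),atz(F['top'],b,Z))
E
```

```text
track0 [ 0.3717 -0.1858 -0.0033] 0.5
bar [ 0.5685 -0.1835  0.1709] 4.0
back [ 0.4187 -0.1781  0.1098] 0.2
m1g [0.5964 0.1571 0.1488] 1.9
    [0.5973 0.1719 0.1375] [0.6014 0.1592 0.1375]
m2g [0.581  0.3259 0.1315] 0.0
    [0.5797 0.3165 0.1375] [0.5794 0.3239 0.1375]
m3g [0.4525 0.1377 0.1479] 4.1
    [0.4573 0.1528 0.1375] [0.4497 0.139  0.1375]
m4g [0.4357 0.3275 0.1394] 5.9
    [0.4417 0.332  0.1375] [0.4299 0.3276 0.1375]
knob [ 0.5739 -0.3338  0.1508] 5.6
collar [ 0.5806 -0.3265  0.035 ] 6.0
rest [ 0.5747 -0.326  -0.0052] 2.1
call [ 0.4253 -0.3627  0.0615] 4.4
cone [0.7361 0.1177 0.0089] 3.1
tray [ 0.7287  0.3284 -0.0108] 5.6
tape [0.3271 0.1958 0.0137] 2.7
```

View pics/side0.png

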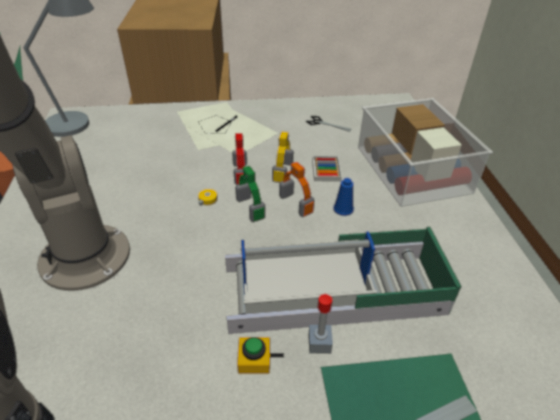

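View pics/top0.png

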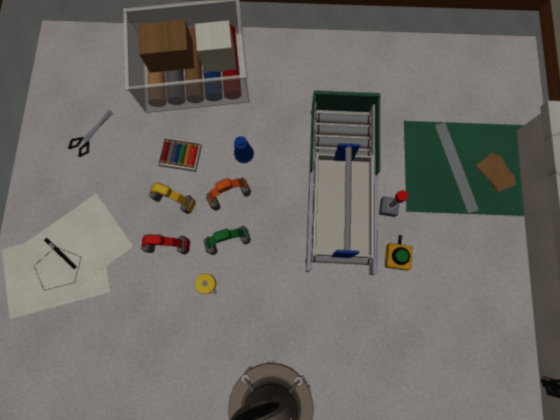

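View pics/wrist0.png

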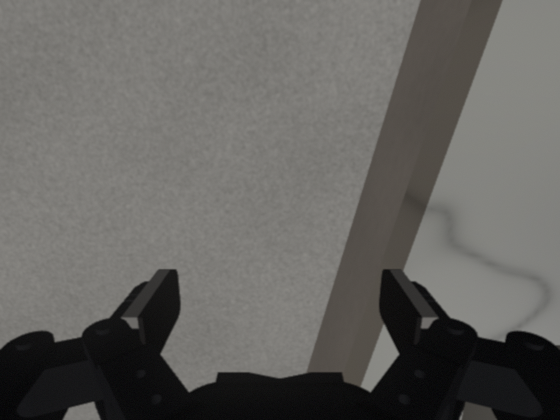

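The side and top views show all four muffs: orange at top-view pixel (228,190), yellow (172,195), green (227,238) and red (165,242). The tote stands on the track at about (345,210), and the pin and button are to its right.

```bash
cat >> h.py <<'E'
np.set_printoptions(precision=4,suppress=True)
def plan(targets):
    """targets: list of (x,y,z,yaw of tool y in deg) -> rows in tool frame"""
    o=r.get_obs(); R0=R.from_rotvec(o['orientation']).as_matrix(); p0=np.array(o['tcp_pos'])
    print('t',o['clock'],'tcp',p0,'yaw',np.degrees(np.arctan2(R0[1,1],R0[0,1])),'w',o['grip_width'],'F',o['contact_force'])
    pp=p0;Rp=R0
    for x,y,z,a in targets:
        a=np.radians(a); Y=np.array([np.cos(a),np.sin(a),0]);X=np.array([0,0,-1.]);Z=np.cross(X,Y)
        Rt=np.stack([X,Y,Z],1); s=R0.T@(np.array([x,y,z])-p0)*1000; w=R.from_matrix(R0.T@Rt).as_rotvec()
        n=max(np.linalg.norm(np.array([x,y,z])-pp)/.05, np.degrees(R.from_matrix(Rp.T@Rt).magnitude())/8.59)
        pp=np.array([x,y,z]);Rp=Rt
        print(np.round(s,1),np.round(w,3),'rows %.1f'%n)
E
python3 - <<'E'
from h import *
plan([(.5,-.35,.36,-35),(.62,0,.38,0),(.5,.2,.38,0)])
E
```

```text
t 2.15 tcp [ 0.1511 -0.6579  0.2313] yaw -77.06523784672025 w 0.08539524402813131 F [0.7344 0.8039 0.7916]
[-128.7 -222.  -408.9] [-0.734 -0.    -0.   ] rows 9.7
[-148.7 -536.2 -604.2] [-1.345 -0.    -0.   ] rows 7.4
[-148.7 -758.  -532.1] [-1.345 -0.    -0.   ] rows 4.7
```

>>> apply_moves:
  commands:
    - [60,-128,-222,-408,-0.734,0,0]
    - [60,-128,-222,-408,-0.734,0,0]
    - [60,-128,-222,-408,-0.734,0,0]
    - [60,-128,-222,-408,-0.734,0,0]
    - [60,-128,-222,-408,-0.734,0,0]
    - [60,-128,-222,-408,-0.734,0,0]
    - [60,-128,-222,-408,-0.734,0,0]
    - [60,-128,-222,-408,-0.734,0,0]
    - [60,-128,-222,-408,-0.734,0,0]
    - [60,-148,-536,-604,-1.345,0,0]
    - [60,-148,-536,-604,-1.345,0,0]
    - [60,-148,-536,-604,-1.345,0,0]
    - [60,-148,-536,-604,-1.345,0,0]
    - [60,-148,-536,-604,-1.345,0,0]
    - [60,-148,-536,-604,-1.345,0,0]
    - [60,-148,-536,-604,-1.345,0,0]
    - [60,-148,-758,-532,-1.345,0,0]
    - [60,-148,-758,-532,-1.345,0,0]
    - [60,-148,-758,-532,-1.345,0,0]
    - [60,-148,-758,-532,-1.345,0,0]

```text
clock: 4.15
tcp_pos: [0.5242, 0.1411, 0.3787]
orientation: [1.21, 1.209, -1.209]
contact_force: [0.6, 0.6, 0.3]
grip_width: 0.0604
```

```bash
python3 - <<'E'
from h import *
plan([(.5,.2,.38,0)]); print(r.get_obs()['joints'])
f=grab('wrist'); save(f,'w1'); print(f['mtx'])
for m in (1,2,3,4):
    for q in pinpoint('muff%d_grip'%m,'wrist')[:2]: print(m,q['confidence'],np.array(q['point'])*[560,420],atz(f,q['point'],.1375))
E
```

```text
t 4.15 tcp [0.5242 0.1411 0.3787] yaw -0.01661601786804918 w 0.06036350944614628 F [0.6402 0.5721 0.2921]
[ -1.4 -24.2 -58.9] [-0.     0.    -0.001] rows 1.3
[ 0.1825  0.2099 -0.6609  1.6351  0.1322  1.3413 -0.4982]
[[340.1387   0.     279.3179]
 [  0.     340.1387 211.5395]
 [  0.       0.       1.    ]]
3 0.8 [218.288 168.   ] [0.4554 0.1513 0.1375]
```

View pics/w1.png

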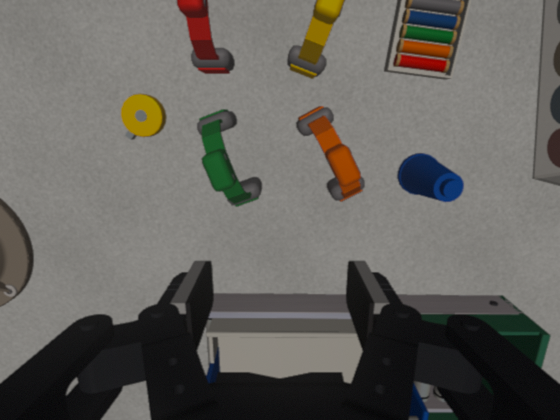

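The wrist view shows green's grip at (218,168) with cups at (217,122) and (243,192), and orange's block at (343,160) with cups at (315,120) and (345,188).

```bash
cat >> h.py <<'E'
# arch model of a muff (muff frame), outline points for fitting
def model(x,y,yaw):
    pts=[]
    def box(cx,cy,cz,sx,sy,sz): 
        return [[cx+i*sx/2,cy+j*sy/2,cz+k*sz/2] for i in(-1,1) for j in(-1,1) for k in(-1,1)]
    parts=[box(0,51,25,50,24,50),box(0,-51,25,50,24,50),box(0,0,133,26,44,34)]
    th=np.linspace(0,np.pi,9)
    prev=None
    for t in th:
        a=[(57*np.cos(t),40+83.5*np.sin(t)),(46*np.cos(t),40+73.5*np.sin(t))]
        cur=[[s,u,v] for s in(-12,12) for u,v in a]
        if prev: parts.append(prev+cur)
        prev=cur
    c,s=np.cos(yaw),np.sin(yaw); M=np.array([[c,-s,0],[s,c,0],[0,0,1]])
    return [(np.array(p)/1000)@M.T+[x,y,0] for p in parts]
def render(f,parts):
    m=np.zeros((420,560),np.uint8)
    for p in parts:
        h=cv2.convexHull(np.array([proj(f,q) for q in p],np.float32)).astype(np.int32); cv2.fillConvexPoly(m,h,1)
    return m>0
def fit(masks,x,y,yaws=np.radians(np.arange(-60,61,15))):
    """masks: list of (frame,mask)"""
    from scipy.optimize import minimize
    def cost(v):
        P=model(v[0]/100,v[1]/100,v[2]/10); c=0
        for f,m in masks:
            k=render(f,P); c-= (k&m).sum()/max(1,(k|m).sum())
        return c/len(masks)
    best=None
    for w in yaws:
        s=minimize(cost,[x*100,y*100,w*10],method='Nelder-Mead',options=dict(initial_simplex=np.array([[x*100,y*100,w*10]]*4)+np.vstack([np.zeros(3),np.diag([1,1,1.5])]),maxiter=80))
        if best is None or s.fun<best.fun: best=s
    return best.x/[100,100,10],-best.fun
E
python3 - <<'E'
from h import *
F={n:grab(n) for n in('top','wrist','side')}
G={1:(.6,.16),2:(.58,.32),3:(.452,.145),4:(.435,.33)}
for m in G:
    ms=[]
    for n in F:
        for q in cut_out('muff%d'%m,n)[:6]:
            px=np.array(q['point'])*[560,420]; e=np.linalg.norm(px-proj(F[n],[*G[m],.08]))
            if e<30: ms.append((n,q,e))
    best={}
    for n,q,e in ms:
        if n not in best or e<best[n][1]: best[n]=(q,e)
    print(m,[(n,round(best[n][0]['confidence'],2),round(best[n][1]),best[n][0]['pixels'].sum()) for n in best])
    for names in [('top','wrist'),('top',),('wrist',)]:
        mm=[(F[n],best[n][0]['pixels'].astype(bool)) for n in names if n in best]
        if len(mm)==len(names):
            v,s=fit(mm,*G[m]); print('  ',names,v[:2],'yaw',np.degrees(v[2]),'iou',round(s,2))
E
```

```text
1 [('top', 0.71, 17, np.int64(208)), ('wrist', 0.76, 4, np.int64(2706)), ('side', 0.93, 7, np.int64(926))]
   ('top', 'wrist') [0.5982 0.153 ] yaw 29.088791874248308 iou 0.58
   ('top',) [0.5947 0.1484] yaw 32.92412995075818 iou 0.29
   ('wrist',) [0.5968 0.1546] yaw 27.751089128138858 iou 0.88
2 [('top', 0.56, 13, np.int64(125)), ('side', 0.77, 2, np.int64(698))]
   ('top',) [0.5669 0.3338] yaw -32.263536968418066 iou 0.19
3 [('wrist', 0.97, 4, np.int64(2915)), ('side', 0.94, 7, np.int64(972))]
   ('wrist',) [0.4565 0.1487] yaw 20.559260183753217 iou 0.86
4 [('top', 0.57, 7, np.int64(407)), ('side', 0.82, 1, np.int64(508))]
   ('top',) [0.4385 0.3283] yaw -2.8705881113125846 iou 0.55
```

```bash
python3 - <<'E'
from h import *
plan([(.597,.155,.22,28),(.597,.155,.114,28)])
E
```

```text
t 5.15 tcp [0.5253 0.1395 0.3784] yaw 0.0023834551973318245 w 0.06040773659895527 F [ 0.6855  0.1351 -0.3891]
[158.4  71.7 -15.5] [-0.489  0.    -0.   ] rows 3.5
[264.4  71.7 -15.5] [-0.489  0.    -0.   ] rows 2.1
```

>>> apply_moves:
  commands:
    - [55,158,72,-15,-0.489,0,0]
    - [55,158,72,-15,-0.489,0,0]
    - [55,158,72,-15,-0.489,0,0]
    - [55,158,72,-15,-0.489,0,0]
    - [55,158,72,-15,-0.489,0,0]
    - [55,158,72,-15,-0.489,0,0]

```text
clock: 5.75
tcp_pos: [0.5972, 0.1548, 0.221]
orientation: [0.843, 1.402, -0.843]
contact_force: [0.7, 0.1, 1.4]
grip_width: 0.0553
```

```bash
python3 - <<'E'
from h import *
f=grab('wrist'); save(f,'w2')
for q in pinpoint('muff1_grip','wrist')[:1]: print(q['confidence'],np.array(q['point'])*[560,420],atz(f,q['point'],.1375))
for q in cut_out('muff1','wrist')[:1]: print(fit([(f,q['pixels'].astype(bool))],.597,.155,[.3,.49,.7]))
plan([(.597,.155,.114,28)])
E
```

```text
0.56 [280.504 219.618] [0.598  0.155  0.1375]
(array([0.597, 0.155, 0.3  ]), np.float64(-0.0))
t 5.9 tcp [0.5978 0.155  0.2228] yaw 27.98817133999224 w 0.05522122332759047 F [0.1981 0.3468 0.0109]
[108.8  -1.1  -0.5] [-0.     0.001 -0.003] rows 2.2
```

View pics/w2.png

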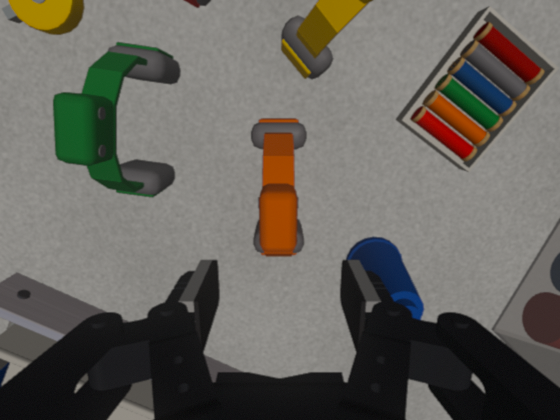

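The orange muff is aligned and centred between the fingers at (279,220).

>>> apply_moves:
  commands:
    - [55,50,0,0,0,0,0]
    - [55,85,0,0,0,0,0]
    - [55,108,0,0,0,0,0]
    - [55,108,0,0,0,0,0]
    - [10,108,0,0,0,0,0]
    - [10,108,0,0,0,0,0]
    - [10,108,0,0,0,0,0]
    - [10,108,0,0,0,0,0]
    - [10,108,0,0,0,0,0]
    - [10,80,0,0,0,0,0]
    - [10,30,0,0,0,0,0]
    - [10,-30,0,0,0,0,0]
    - [10,-90,0,0,0,0,0]
    - [10,-140,0,0,0,0,0]
    - [10,-140,0,0,0,0,0]
  force: 50

```text
clock: 7.4
tcp_pos: [0.5985, 0.1558, 0.3674]
orientation: [0.847, 1.395, -0.836]
contact_force: [-0.2, 0.2, -1.9]
grip_width: 0.0251
```

```bash
python3 - <<'E'
from h import *
F={n:grab(n) for n in('top','side','wrist')}
for n in F: save(F[n],n+'3')
for l,z in [('tote_bar',.165),('tote_back',.115),('track',0)]:
    for n in('top','side'):
        for q in pinpoint(l,n)[:2]: print(l,n,round(q['confidence'],2),np.array(q['point'])*[560,420],atz(F[n],q['point'],z))
plan([])
E
```

```text
tote_bar top 0.72 [348.096 193.704] [ 0.5764 -0.1868  0.165 ]
tote_bar top 0.33 [178.584 153.594] [0.6722 0.2793 0.165 ]
tote_bar side 0.71 [310.408 247.716] [ 0.575  -0.1877  0.165 ]
tote_bar side 0.67 [239.512 173.502] [0.4301 0.1101 0.165 ]
tote_back side 0.72 [243.6   265.188] [ 0.4216 -0.1797  0.115 ]
track top 0.79 [340.2   271.404] [ 0.3794 -0.1894  0.    ]
track side 0.93 [226.296 299.796] [ 0.3743 -0.1859  0.    ]
track side 0.6 [243.88  267.582] [ 0.4241 -0.085   0.    ]
t 7.85 tcp [0.5967 0.1541 0.3589] yaw 28.023996177685326 w 0.025327992628072317 F [ 0.2447  0.6153 -0.4508]
```

View pics/wrist3.png

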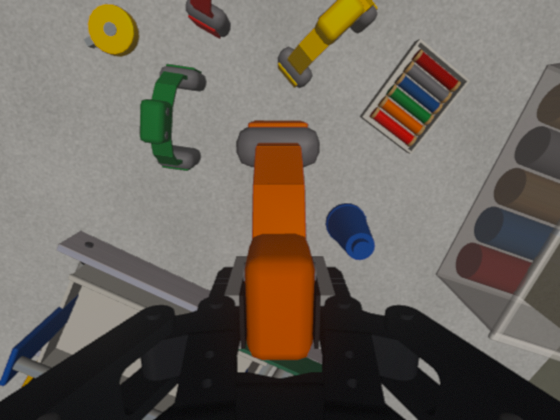

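```bash
python3 - <<'E'
import cv2
i=cv2.imread('pics/top3.png')[80:290,290:420]; cv2.imwrite('pics/top3z.png',cv2.resize(i,None,fx=2.8,fy=2.8,interpolation=cv2.INTER_CUBIC))
i=cv2.imread('pics/side3.png')[220:370,210:470]; cv2.imwrite('pics/side3z.png',cv2.resize(i,None,fx=3,fy=3,interpolation=cv2.INTER_CUBIC))
E
```

```text
(no output)
```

View pics/top3z.png

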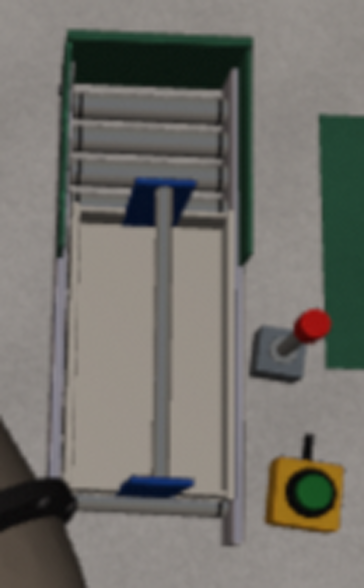

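View pics/side3z.png

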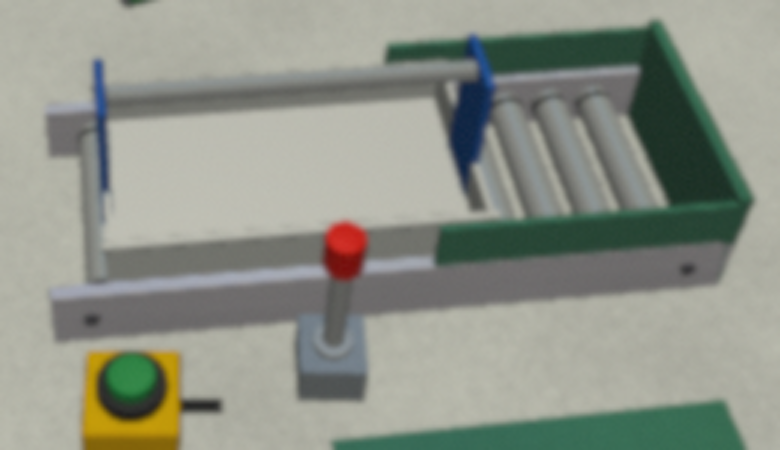

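```bash
cat > track.py <<'E'
from h import *
from scipy.optimize import least_squares
F={n:grab(n) for n in('top','side')}
T=[('k',(534,100,110),(68,32)),('k',(534,-100,110),(252,40)),('k',(0,-100,58),(243,544)),
('t',(-144,0,120),(161,478)),('t',(144,0,120),(164,188)),('t',(150,30,132),(138,181)),('t',(150,-30,132),(196,183)),('t',(-147,30,132),(136,478)),('t',(-147,-30,132),(194,482))]
S=[('k',(534,100,110),(656,20)),('k',(534,-100,110),(750,203)),('k',(0,-100,58),(52,290)),('k',(0,-100,0),(57,338)),('k',(0,100,58),(47,107)),
('t',(-147,30,132),(98,61)),('t',(147,30,132),(474,37)),('t',(144,0,120),(474,70)),('t',(-144,0,120),(103,93))]
L=[('top',a,np.array(b),np.array(c)/2.8+[290,80]) for a,b,c in T]+[('side',a,np.array(b),np.array(c)/3+[210,220]) for a,b,c in S]
def res(v,full=False):
    c,s=np.cos(v[2]),np.sin(v[2]);o=[]
    for n,k,P,px in L:
        P=P/1000.+(np.array([v[3],0,.045]) if k=='t' else 0)
        X=np.array([v[0]+c*P[0]-s*P[1],v[1]+s*P[0]+c*P[1],P[2]])
        o.append(proj(F[n],X)-px)
    return np.array(o) if full else np.ravel(o)
s=least_squares(res,[.373,-.187,0,.2],loss='soft_l1',x_scale=[.01,.01,.01,.01])
v=s.x; print('track',v,'yaw',np.degrees(v[2])); print(np.round(res(v,True),1))
c,sn=np.cos(v[2]),np.sin(v[2])
for nm,d in [('bar',v[3]),('bore',.202),('back',v[3]-.15)]: print(nm,v[0]+c*d,v[1]+sn*d)
E
python3 track.py
```

```text
track [ 0.3736 -0.1846 -0.0133  0.1933] yaw -0.7644154937928662
[[-0.3 -1.8]
 [ 0.7 -1.6]
 [-0.2 -0.1]
 [-0.2  0.2]
 [ 0.5 -0.7]
 [-0.4 -2.4]
 [ 0.8 -2. ]
 [-2.3  0.3]
 [ 0.4  0.1]
 [ 1.1 -0.5]
 [ 1.1 -1.1]
 [-2.1  2.6]
 [-2.2  1.5]
 [-1.8 -1.8]
 [-1.3 -1.4]
 [-0.7 -1.5]
 [ 0.6  0.3]
 [-0.8  1.1]]
bar 0.566919844031244 -0.1871649181678428
bore 0.5756026775075206 -0.18728076764804372
back 0.4169331936394172 -0.1851637424534351
```

```bash
python3 - <<'E'
from h import *
plan([(.670,-.188,.37,-.8),(.670,-.188,.21,-.8)])
E
```

```text
t 7.95 tcp [0.597  0.1543 0.3595] yaw 28.02523029307763 w 0.0252021733940699 F [-0.1352 -0.4963 -0.6158]
[-10.6 -96.4 336.5] [ 0.503 -0.     0.002] rows 7.0
[149.4 -96.2 336.6] [ 0.503 -0.     0.002] rows 3.2
```

>>> apply_moves:
  commands:
    - [10,-10,-20,50,0.1,0,0]
    - [10,-10,-96,336,0.503,0,0]
    - [10,-10,-96,336,0.503,0,0]
    - [10,-10,-96,336,0.503,0,0]
    - [10,-10,-96,336,0.503,0,0]
    - [10,-10,-96,336,0.503,0,0]
    - [10,-10,-96,336,0.503,0,0]
    - [10,-10,-96,336,0.503,0,0]
    - [10,-10,-96,336,0.503,0,0]
    - [10,-10,-96,336,0.503,0,0]

```text
clock: 8.95
tcp_pos: [0.6704, -0.1857, 0.3701]
orientation: [1.219, 1.205, -1.218]
contact_force: [1.1, 0.1, -0.7]
grip_width: 0.0255
```

```bash
python3 - <<'E'
from h import *
F={n:grab(n) for n in('top','wrist','side')}
for n in F: save(F[n],n+'4')
plan([(.670,-.188,.36,-.8),(.670,-.188,.21,-.8)])
f=F['wrist']
for d in (-.144,-.05,.05,.144): print(proj(f,[.568+d,-.187-.0133*d,.165]))
E
```

```text
t 9.1 tcp [ 0.6704 -0.1853  0.3707] yaw -0.6490535999237649 w 0.025383206160043227 F [ 0.3885  0.2883 -0.537 ]
[10.7 -0.4  2.7] [ 0.003 -0.    -0.   ] rows 0.2
[160.7  -0.4   2.8] [ 0.003 -0.    -0.   ] rows 3.0
[ 42.5327 185.9186]
[132.9061 186.1599]
[228.9792 186.4164]
[319.2233 186.6574]
```

View pics/wrist4.png

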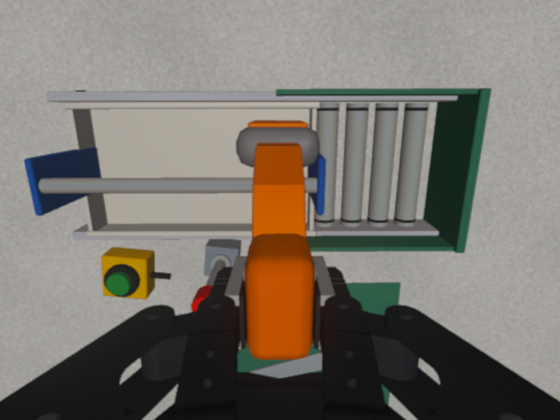

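View pics/side4.png

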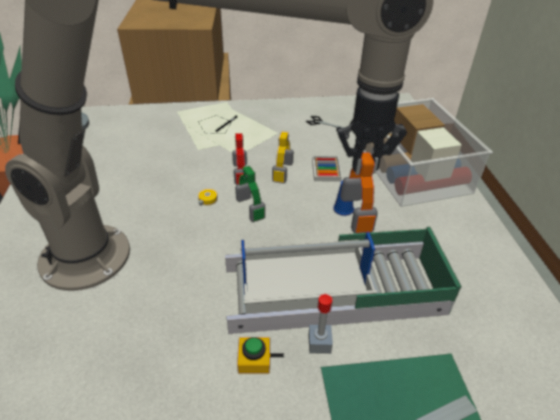

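Bar and panels match the prediction: bar at row 186, ends at columns 42 and 319. Lowering.

>>> apply_moves:
  commands:
    - [10,40,-1,2,0,0,0]
    - [10,85,-1,2,0,0,0]
    - [10,125,-1,2,0,0,0]
    - [10,160,-1,2,0,0,0]
    - [10,180,-1,2,0,0,0]
    - [10,190,-1,2,0,0,0]
    - [10,193,-1,2,0,0,0]
    - [10,193,-1,2,0,0,0]

```text
clock: 9.9
tcp_pos: [0.6699, -0.1888, 0.1784]
orientation: [1.22, 1.202, -1.218]
contact_force: [-1.0, 0.8, 0.1]
grip_width: 0.0252
```

```bash
python3 - <<'E'
from h import *
F={n:grab(n) for n in('side','wrist')}
for n in F: save(F[n],n+'5')
plan([])
i=cv2.imread('pics/side5.png')[140:340,210:470]; cv2.imwrite('pics/side5z.png',cv2.resize(i,None,fx=3,fy=3,interpolation=cv2.INTER_CUBIC))
E
```

```text
t 10.0 tcp [ 0.6703 -0.1892  0.1792] yaw -0.794925759095113 w 0.02547947866999746 F [-0.6948  0.9753 -0.9783]
```

View pics/side5z.png

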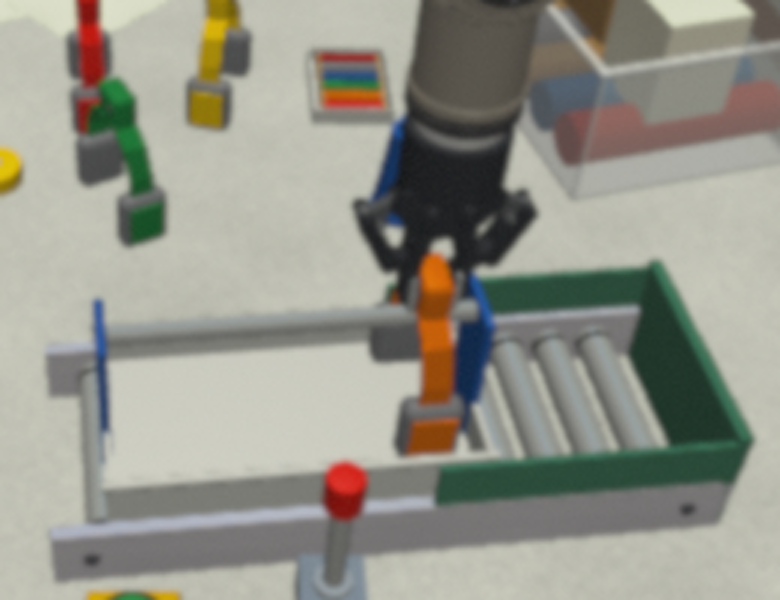

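>>> apply_moves:
  commands:
    - [10,2,0,0,0,0,0]
    - [10,4,0,0,0,0,0]
    - [10,5,0,0,0,0,0]
    - [10,5,0,0,0,0,0]

```text
clock: 10.4
tcp_pos: [0.6702, -0.1894, 0.1742]
orientation: [1.22, 1.2, -1.218]
contact_force: [-1.2, 0.3, 6.2]
grip_width: 0.0251
```

>>> apply_moves:
  commands:
    - [30,4,0,0,0,0,0]
    - [36,4,0,0,0,0,0]
    - [36,4,0,0,0,0,0]
    - [36,4,0,0,0,0,0]
    - [36,-10,0,0,0,0,0]
    - [36,-50,0,0,0,0,0]
    - [36,-95,0,0,0,0,0]
    - [50,-140,0,0,0,0,0]
    - [50,-180,0,0,0,0,0]
    - [50,-180,0,0,0,0,0]

```text
clock: 11.4
tcp_pos: [0.6716, -0.1891, 0.3604]
orientation: [1.223, 1.193, -1.212]
contact_force: [0.4, 0.3, 0.6]
grip_width: 0.0499
```

```bash
python3 - <<'E'
from h import *
F={n:grab(n) for n in('side','wrist')}
for n in F: save(F[n],n+'6')
plan([(.55,.05,.36,10),(.457,.149,.30,20),(.457,.149,.22,20)])
i=cv2.imread('pics/side6.png')[140:340,210:470]; j=cv2.imread('pics/wrist6.png'); i=cv2.resize(i,(546,420)); cv2.imwrite('pics/c6.png',cv2.resize(np.hstack([i,j]),None,fx=.72,fy=.72))
E
```

```text
t 11.5 tcp [ 0.6695 -0.1892  0.3539] yaw -0.8027273605782581 w 0.05008635701968296 F [-0.2155  0.3107 -1.0779]
[  -6.5 -122.8 -237.5] [-0.189  0.001 -0.002] rows 5.3
[  53.3 -217.3 -335.2] [-0.363  0.001 -0.002] rows 3.0
[ 133.3 -217.5 -335.2] [-0.363  0.001 -0.002] rows 1.6
```

View pics/c6.png

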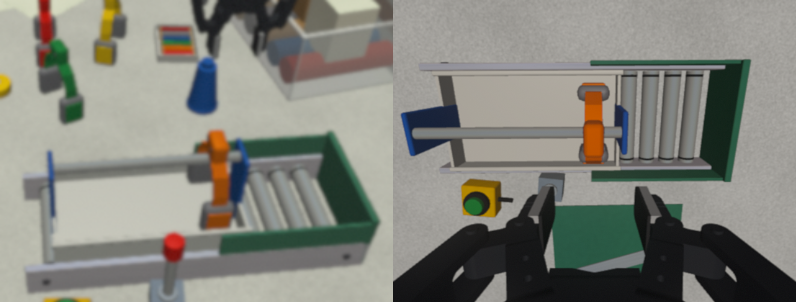

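Orange hangs upright on the bar next to the far panel. Now green.

>>> apply_moves:
  commands:
    - [55,-6,-122,-237,-0.189,0,0]
    - [55,-6,-122,-237,-0.189,0,0]
    - [55,-6,-122,-237,-0.189,0,0]
    - [55,-6,-122,-237,-0.189,0,0]
    - [55,-6,-122,-237,-0.189,0,0]
    - [55,-6,-122,-237,-0.189,0,0]
    - [55,53,-217,-335,-0.363,0,0]
    - [55,53,-217,-335,-0.363,0,0]
    - [55,53,-217,-335,-0.363,0,0]
    - [55,53,-217,-335,-0.363,0,0]
    - [55,93,-217,-335,-0.363,0,0]
    - [55,133,-217,-335,-0.363,0,0]
    - [55,133,-217,-335,-0.363,0,0]

```text
clock: 12.8
tcp_pos: [0.4535, 0.1461, 0.2145]
orientation: [0.942, 1.361, -0.957]
contact_force: [0.7, 0.2, -0.3]
grip_width: 0.055
```

```bash
cat > look.py <<'E'
import sys
from h import *
m,n=int(sys.argv[1]),sys.argv[2]; x,y,yaw=map(float,sys.argv[3:6])
f=grab('wrist'); save(f,n)
for q in pinpoint('muff%d_grip'%m,'wrist')[:2]: print(round(q['confidence'],2),np.array(q['point'])*[560,420],atz(f,q['point'],.1375))
best=None
for q in cut_out('muff%d'%m,'wrist')[:5]:
    px=np.array(q['point'])*[560,420]; e=np.linalg.norm(px-proj(f,[x,y,.08]))
    if best is None or e<best[0]: best=(e,q)
print('mask err',best[0],best[1]['confidence'])
v,s=fit([(f,best[1]['pixels'].astype(bool))],x,y,[np.radians(yaw)+d for d in(-.4,-.15,.15,.4)]); print(v[:2],np.degrees(v[2]),s)
plan([(v[0],v[1],.22,np.degrees(v[2])),(v[0],v[1],.114,np.degrees(v[2]))])
E
python3 look.py 3 w7 .457 .149 20
```

```text
0.94 [285.712 216.3  ] [0.4554 0.1513 0.1375]
mask err 8.961302692540185 0.65
[0.4559 0.1489] 19.975395471053538 0.9180226251355958
t 12.95 tcp [0.4577 0.1488 0.2205] yaw 19.973056739784305 w 0.05479968997551792 F [-0.0015 -0.1372  0.6699]
[ 0.5 -1.8 -0.7] [-0.    -0.    -0.001] rows 0.0
[106.5  -1.8  -0.6] [-0.    -0.    -0.001] rows 2.1
```

View pics/w7.png

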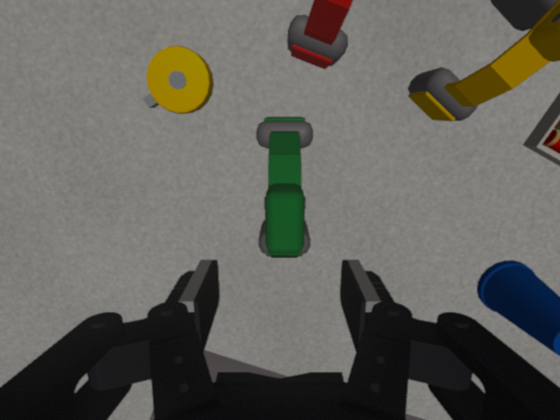

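Green is aligned between the fingers at (285,218).

>>> apply_moves:
  commands:
    - [55,50,-1,0,0,0,0]
    - [55,85,-1,0,0,0,0]
    - [55,106,-1,0,0,0,0]
    - [55,106,-1,0,0,0,0]
    - [10,106,-1,0,0,0,0]
    - [10,106,-1,0,0,0,0]
    - [10,106,-1,0,0,0,0]
    - [10,106,-1,0,0,0,0]
    - [10,106,-1,0,0,0,0]
    - [10,80,-1,0,0,0,0]
    - [10,30,-1,0,0,0,0]
    - [10,-30,-1,0,0,0,0]
    - [10,-90,-1,0,0,0,0]
    - [10,-140,-1,0,0,0,0]
    - [10,-140,-1,0,0,0,0]

```text
clock: 14.45
tcp_pos: [0.4574, 0.1498, 0.3655]
orientation: [0.952, 1.348, -0.942]
contact_force: [0.1, -0.2, -1.1]
grip_width: 0.0251
```

```bash
python3 - <<'E'
from h import *
f=grab('wrist');save(f,'w8')
plan([(.608,-.05,.375,5),(.608,-.188,.375,-.8),(.608,-.188,.178,-.8)])
E
```

```text
t 14.5 tcp [0.4581 0.15   0.3668] yaw 20.00497200146657 w 0.025313841323055416 F [0.968  1.4145 1.3976]
[ -7.   72.5 239.2] [ 0.262  0.001 -0.011] rows 5.0
[ -7.2  25.3 368.9] [ 0.363  0.    -0.011] rows 2.8
[189.8  23.2 368.5] [ 0.363  0.    -0.011] rows 3.9
```

View pics/w8.png

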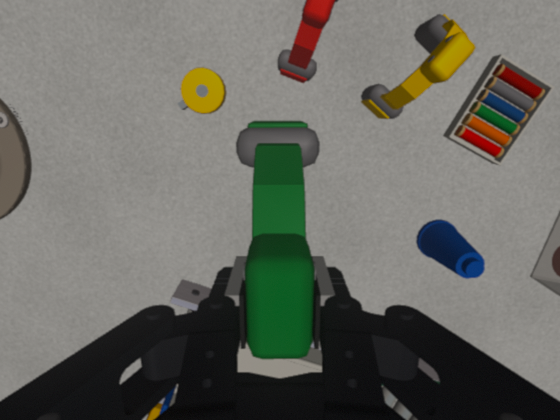

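Green is held squarely.

>>> apply_moves:
  commands:
    - [10,-12,72,239,0.262,0,0]
    - [10,-12,72,239,0.262,0,0]
    - [10,-12,72,239,0.262,0,0]
    - [10,-12,72,239,0.262,0,0]
    - [10,-12,72,239,0.262,0,0]
    - [10,-12,25,369,0.363,0,0]
    - [10,-12,25,369,0.363,0,0]
    - [10,-12,25,369,0.363,0,0]
    - [10,-12,25,369,0.363,0,0]
    - [10,-12,25,369,0.363,0,0]
    - [10,-12,25,369,0.363,0,0]

```text
clock: 15.6
tcp_pos: [0.6058, -0.188, 0.3717]
orientation: [1.219, 1.204, -1.217]
contact_force: [-0.3, 0.5, -0.8]
grip_width: 0.0256
```

```bash
python3 - <<'E'
from h import *
f=grab('wrist');save(f,'w9')
plan([(.608,-.188,.178,-.8)])
E
```

```text
t 15.65 tcp [ 0.6059 -0.1877  0.3718] yaw -0.6395297907398325 w 0.025638259077500662 F [ 0.5117  1.4824 -1.3041]
[193.8   2.    0.4] [ 0.003 -0.001 -0.   ] rows 3.9
```

View pics/w9.png

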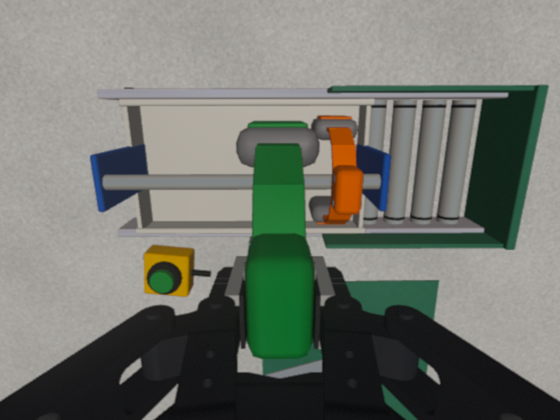

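>>> apply_moves:
  commands:
    - [10,40,2,0,0,0,0]
    - [10,85,2,0,0,0,0]
    - [10,125,2,0,0,0,0]
    - [10,160,2,0,0,0,0]
    - [10,180,2,0,0,0,0]
    - [10,190,2,0,0,0,0]
    - [10,195,2,0,0,0,0]
    - [10,197,2,0,0,0,0]
    - [10,197,2,0,0,0,0]

```text
clock: 16.55
tcp_pos: [0.6085, -0.1896, 0.1756]
orientation: [1.22, 1.201, -1.218]
contact_force: [0.2, -0.9, -0.7]
grip_width: 0.0255
```

>>> apply_moves:
  commands:
    - [10,1,0,0,0,0,0]
    - [10,2,0,0,0,0,0]
    - [10,2,0,0,0,0,0]
    - [30,2,0,0,0,0,0]
    - [36,2,0,0,0,0,0]
    - [36,2,0,0,0,0,0]
    - [36,2,0,0,0,0,0]
    - [36,-10,0,0,0,0,0]
    - [36,-50,0,0,0,0,0]
    - [36,-95,0,0,0,0,0]
    - [50,-140,0,0,0,0,0]
    - [50,-185,0,0,0,0,0]
    - [50,-185,0,0,0,0,0]

```text
clock: 17.85
tcp_pos: [0.6108, -0.1895, 0.3681]
orientation: [1.223, 1.191, -1.211]
contact_force: [0.2, -0.8, 0.0]
grip_width: 0.0502
```

```bash
python3 - <<'E'
from h import *
F={n:grab(n) for n in('side','wrist')}
for n in F: save(F[n],n+'10')
plan([(.58,.02,.38,-15),(.56,.24,.38,-30)])
i=cv2.imread('pics/side10.png')[140:340,210:470]; j=cv2.imread('pics/wrist10.png'); i=cv2.resize(i,(546,420)); cv2.imwrite('pics/c10.png',cv2.resize(np.hstack([i,j]),None,fx=.72,fy=.72))
E
```

```text
t 17.95 tcp [ 0.6083 -0.1897  0.3615] yaw -0.8001211053403321 w 0.05004943862605293 F [ 0.1925 -1.0298  0.1601]
[ -18.8  -31.1 -209.3] [ 0.248  0.001 -0.003] rows 4.2
[ -19.1  -54.2 -429. ] [ 0.51   0.    -0.003] rows 4.4
```

View pics/c10.png

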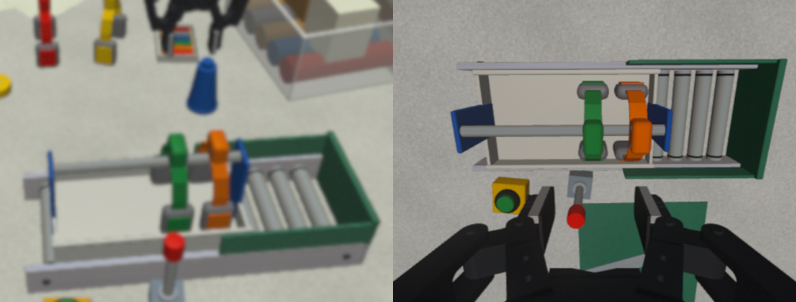

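Green hangs correctly. Now looking at yellow and red from above.

>>> apply_moves:
  commands:
    - [55,-18,-31,-209,0.248,0,0]
    - [55,-18,-31,-209,0.248,0,0]
    - [55,-18,-31,-209,0.248,0,0]
    - [55,-18,-31,-209,0.248,0,0]
    - [55,-18,-31,-209,0.248,0,0]
    - [55,-18,-54,-429,0.51,0,0]
    - [55,-18,-54,-429,0.51,0,0]
    - [55,-18,-54,-429,0.51,0,0]
    - [55,-18,-54,-429,0.51,0,0]
    - [55,-18,-54,-429,0.51,0,0]
    - [55,-18,-54,-429,0.51,0,0]

```text
clock: 19.05
tcp_pos: [0.5574, 0.2446, 0.376]
orientation: [1.577, 0.922, -1.581]
contact_force: [-0.3, -0.5, 0.4]
grip_width: 0.0551
```

```bash
python3 look.py 2 w11 .58 .325 -30;  python3 look.py 4 w11b .44 .33 -3
```

```text
0.6 [256.088 106.302] [0.5729 0.324  0.1375]
mask err 3.6347903815110074 0.96
[0.5774 0.3235] -19.45891270686998 0.8982584784601283
t 19.2 tcp [0.5601 0.2381 0.3763] yaw -30.10973584008912 w 0.054880317611457535 F [ 1.0238 -1.069   0.3908]
[156.1 -27.8 -82.9] [-0.186  0.002  0.001] rows 3.6
[262.1 -27.7 -83.1] [-0.186  0.002  0.001] rows 2.1
0.84 [143.08  159.894] [0.438  0.3309 0.1375]
mask err 10.35600985590978 0.75
[0.4362 0.3275] 0.666940570277849 0.8792887553218132
t 19.35 tcp [0.5604 0.2378 0.377 ] yaw -30.200150678790525 w 0.054863787528005165 F [ 0.0242 -0.2878 -0.1835]
[ 157.  -152.5  -15.2] [-0.539  0.001  0.   ] rows 4.4
[ 263.  -152.5  -15.4] [-0.539  0.001  0.   ] rows 2.1
```

View pics/w11.png

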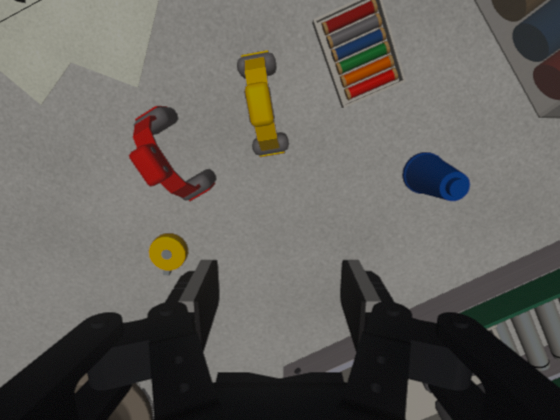

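>>> apply_moves:
  commands:
    - [55,60,-28,-83,-0.186,0,0]
    - [55,100,-28,-83,-0.186,0,0]
    - [55,156,-28,-83,-0.186,0,0]
    - [55,156,-28,-83,-0.186,0,0]
    - [55,156,-28,-83,-0.186,0,0]
    - [55,156,-28,-83,-0.186,0,0]

```text
clock: 19.95
tcp_pos: [0.5777, 0.3247, 0.2221]
orientation: [1.454, 1.029, -1.455]
contact_force: [-0.0, -0.4, 1.2]
grip_width: 0.0548
```

```bash
python3 look.py 2 w12 .577 .323 -20
```

```text
0.81 [276.416 222.6  ] [0.5748 0.3227 0.1375]
0.28 [464.072 292.488] [0.6885 0.2244 0.1375]
mask err 11.663628156309242 0.86
[0.5775 0.324 ] -19.39223188968515 0.9254729288975865
t 20.1 tcp [0.5786 0.3258 0.2246] yaw -19.459001343397677 w 0.055049721104572784 F [-0.4155 -0.2887  0.1065]
[ 4.6 -0.5  2.1] [-0.001 -0.003 -0.003] rows 0.1
[110.6  -0.8   2.5] [-0.001 -0.003 -0.003] rows 2.1
```

View pics/w12.png

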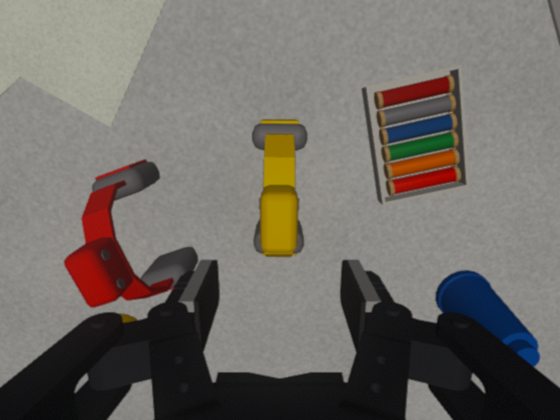

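Yellow is aligned between the fingers, with its block at (279,220).

>>> apply_moves:
  commands:
    - [55,50,0,0,0,0,0]
    - [55,85,0,0,0,0,0]
    - [55,108,0,0,0,0,0]
    - [55,108,0,0,0,0,0]
    - [10,108,0,0,0,0,0]
    - [10,108,0,0,0,0,0]
    - [10,108,0,0,0,0,0]
    - [10,108,0,0,0,0,0]
    - [10,108,0,0,0,0,0]
    - [10,80,0,0,0,0,0]
    - [10,30,0,0,0,0,0]
    - [10,-30,0,0,0,0,0]
    - [10,-90,0,0,0,0,0]
    - [10,-150,0,0,0,0,0]
    - [10,-150,0,0,0,0,0]
    - [10,-150,0,0,0,0,0]

```text
clock: 21.7
tcp_pos: [0.5782, 0.3276, 0.3787]
orientation: [1.463, 1.029, -1.444]
contact_force: [0.2, 1.1, -0.9]
grip_width: 0.0255
```

```bash
python3 - <<'E'
from h import *
plan([(.56,-.05,.372,-5),(.546,-.188,.372,-.8)])
E
```

```text
t 21.7 tcp [0.5782 0.3276 0.3787] yaw -19.36884125106162 w 0.025473954327681448 F [ 0.2212  1.0871 -0.8795]
[  4.3 108.  362.3] [-0.251 -0.008 -0.008] rows 7.6
[  3.4 140.6 497.2] [-0.324 -0.007 -0.008] rows 2.8
```

>>> apply_moves:
  commands:
    - [10,1,108,362,-0.251,0,0]
    - [10,1,108,362,-0.251,0,0]
    - [10,1,108,362,-0.251,0,0]
    - [10,1,108,362,-0.251,0,0]
    - [10,1,108,362,-0.251,0,0]
    - [10,1,108,362,-0.251,0,0]
    - [10,1,108,362,-0.251,0,0]
    - [10,1,108,362,-0.251,0,0]
    - [10,1,140,497,-0.324,0,0]
    - [10,1,140,497,-0.324,0,0]
    - [10,1,140,497,-0.324,0,0]
    - [10,1,140,497,-0.324,0,0]
    - [10,1,140,497,-0.324,0,0]
    - [10,1,140,497,-0.324,0,0]

```text
clock: 23.1
tcp_pos: [0.5444, -0.1879, 0.3704]
orientation: [1.218, 1.204, -1.218]
contact_force: [-0.8, 0.8, -1.7]
grip_width: 0.0255
```

```bash
python3 - <<'E'
from h import *
f=grab('wrist');save(f,'w13')
plan([(.546,-.188,.1755,-.8)])
E
```

```text
t 23.15 tcp [ 0.5445 -0.1876  0.3705] yaw -0.6397860638459865 w 0.025239911306442195 F [-0.4319  0.8685 -1.1389]
[195.    1.5   0.5] [ 0.003 -0.001 -0.   ] rows 3.9
```

View pics/w13.png

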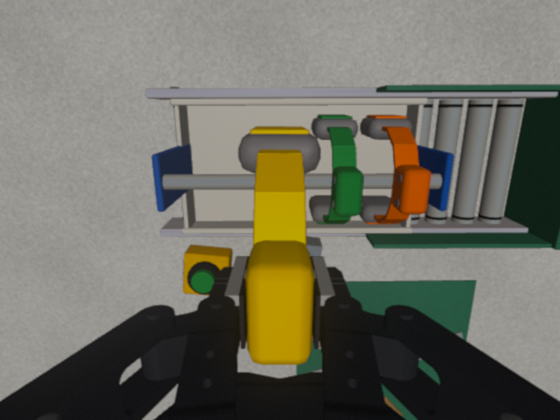

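>>> apply_moves:
  commands:
    - [10,40,1,-1,0,0,0]
    - [10,85,1,-1,0,0,0]
    - [10,125,1,-1,0,0,0]
    - [10,160,1,-1,0,0,0]
    - [10,180,1,-1,0,0,0]
    - [10,188,1,-1,0,0,0]
    - [10,192,1,-1,0,0,0]
    - [10,194,1,-1,0,0,0]
    - [10,194,1,-1,0,0,0]

```text
clock: 24.05
tcp_pos: [0.5461, -0.1884, 0.1775]
orientation: [1.22, 1.201, -1.218]
contact_force: [0.7, -0.7, -0.9]
grip_width: 0.0252
```

>>> apply_moves:
  commands:
    - [10,2,0,0,0,0,0]
    - [10,4,0,0,0,0,0]
    - [10,4,0,0,0,0,0]
    - [30,4,0,0,0,0,0]
    - [36,4,0,0,0,0,0]
    - [36,4,0,0,0,0,0]
    - [36,4,0,0,0,0,0]
    - [36,-10,0,0,0,0,0]
    - [36,-50,0,0,0,0,0]
    - [36,-95,0,0,0,0,0]
    - [50,-140,0,0,0,0,0]
    - [50,-185,0,0,0,0,0]
    - [50,-185,0,0,0,0,0]

```text
clock: 25.35
tcp_pos: [0.5484, -0.1884, 0.3697]
orientation: [1.222, 1.191, -1.212]
contact_force: [1.6, 0.4, -0.3]
grip_width: 0.0498
```

```bash
python3 - <<'E'
from h import *
F={n:grab(n) for n in('side','wrist','top')}
for n in F: save(F[n],n+'14')
plan([(.54,.02,.38,0),(.46,.25,.38,0)])
i=cv2.imread('pics/side14.png')[140:340,210:470]; j=cv2.imread('pics/wrist14.png'); i=cv2.resize(i,(546,420)); cv2.imwrite('pics/c14.png',cv2.resize(np.hstack([i,j]),None,fx=.72,fy=.72))
E
```

```text
t 25.5 tcp [ 0.5451 -0.1885  0.3617] yaw -0.8016691457076645 w 0.049718804587413346 F [-0.7831  0.2313 -0.927 ]
[ -18.4   -8.  -208.4] [-0.014  0.    -0.   ] rows 4.2
[ -18.5  -91.2 -437.3] [-0.014  0.    -0.   ] rows 4.9
```

View pics/c14.png

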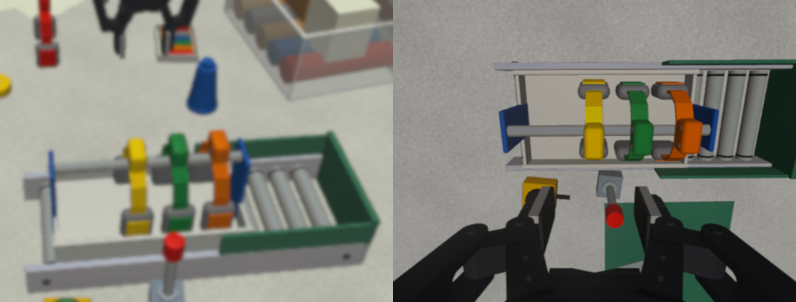

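Three hang side by side. Now the red one.

>>> apply_moves:
  commands:
    - [55,-18,-8,-208,-0.014,0,0]
    - [55,-18,-8,-208,-0.014,0,0]
    - [55,-18,-8,-208,-0.014,0,0]
    - [55,-18,-8,-208,-0.014,0,0]
    - [55,-18,-8,-208,-0.014,0,0]
    - [55,-18,-91,-437,-0.014,0,0]
    - [55,-18,-91,-437,-0.014,0,0]
    - [55,-18,-91,-437,-0.014,0,0]
    - [55,-18,-91,-437,-0.014,0,0]
    - [55,-18,-91,-437,-0.014,0,0]
    - [55,-18,-91,-437,-0.014,0,0]

```text
clock: 26.6
tcp_pos: [0.4563, 0.2557, 0.3788]
orientation: [1.201, 1.218, -1.202]
contact_force: [-0.0, 0.0, -0.5]
grip_width: 0.0553
```

```bash
python3 look.py 4 w15 .437 .328 0
```

```text
0.92 [260.68 107.52] [0.4348 0.3316 0.1375]
mask err 2.9053335124484474 0.79
[0.4377 0.3299] -0.108726861315982 0.9007514088916719
t 26.75 tcp [0.4605 0.2486 0.3783] yaw -0.016124047737775368 w 0.05493680317450442 F [-0.0268  0.0184  0.411 ]
[158.2 -22.5 -81.6] [0.002 0.001 0.002] rows 3.6
[264.2 -22.3 -81.7] [0.002 0.001 0.002] rows 2.1
```

View pics/w15.png

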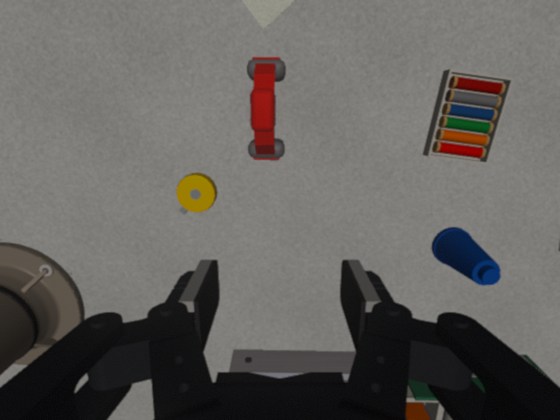

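Red is at (263,110) and has not moved.

>>> apply_moves:
  commands:
    - [55,60,-22,-80,0,0,0]
    - [55,110,-22,-80,0,0,0]
    - [55,158,-22,-80,0,0,0]
    - [55,158,-22,-80,0,0,0]
    - [55,158,-22,-80,0,0,0]
    - [55,158,-22,-80,0,0,0]

```text
clock: 27.35
tcp_pos: [0.4394, 0.3283, 0.2216]
orientation: [1.209, 1.208, -1.212]
contact_force: [0.5, -0.7, -0.4]
grip_width: 0.0551
```

```bash
python3 look.py 4 w16 .437 .329 0
```

```text
0.76 [275.912 217.014] [0.437  0.3296 0.1375]
mask err 8.018381969733253 0.57
[0.4371 0.3292] 0.2021142691928641 0.9012805965310423
t 27.5 tcp [0.4402 0.3296 0.2237] yaw -0.12129834438840967 w 0.05527795501659249 F [-0.4121  0.0276  0.5159]
[ 3.7 -3.1  0.5] [-0.006 -0.002 -0.003] rows 0.1
[109.7  -3.5   0.7] [-0.006 -0.002 -0.003] rows 2.1
```

View pics/w16.png

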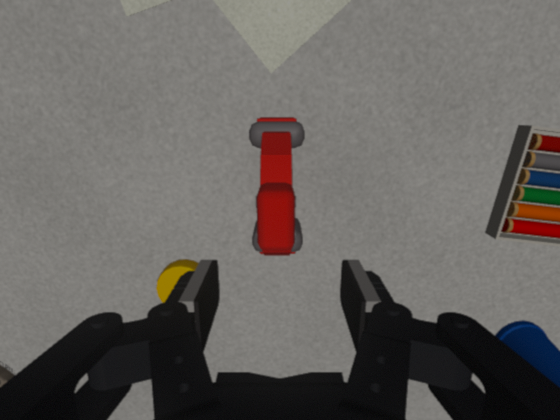

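Aligned, with red's block at (276,218).

>>> apply_moves:
  commands:
    - [55,50,-2,1,0,0,0]
    - [55,85,-2,1,0,0,0]
    - [55,108,-2,1,0,0,0]
    - [55,108,-2,1,0,0,0]
    - [10,108,-2,1,0,0,0]
    - [10,108,-2,1,0,0,0]
    - [10,108,-2,1,0,0,0]
    - [10,108,-2,1,0,0,0]
    - [10,108,-2,1,0,0,0]
    - [10,80,-2,1,0,0,0]
    - [10,30,-2,1,0,0,0]
    - [10,-30,-2,1,0,0,0]
    - [10,-90,-2,1,0,0,0]
    - [10,-150,-2,1,0,0,0]
    - [10,-150,-2,1,0,0,0]
    - [10,-150,-2,1,0,0,0]

```text
clock: 29.1
tcp_pos: [0.4375, 0.3308, 0.3775]
orientation: [1.217, 1.207, -1.2]
contact_force: [0.6, 1.5, -1.6]
grip_width: 0.0253
```

```bash
python3 - <<'E'
from h import *
plan([(.51,-.02,.372,-1),(.484,-.187,.372,-.8)])
E
```

```text
t 29.1 tcp [0.4375 0.3308 0.3775] yaw 0.005035752598919531 w 0.02534188924950037 F [ 0.56    1.4789 -1.5888]
[  4.2  72.4 350.9] [ 0.018 -0.006 -0.008] rows 7.2
[  3.1  46.4 517.9] [ 0.014 -0.006 -0.008] rows 3.4
```

>>> apply_moves:
  commands:
    - [10,1,72,351,0.016,0,0]
    - [10,1,72,351,0.016,0,0]
    - [10,1,72,351,0.016,0,0]
    - [10,1,72,351,0.016,0,0]
    - [10,1,72,351,0.016,0,0]
    - [10,1,72,351,0.016,0,0]
    - [10,1,72,351,0.016,0,0]
    - [10,1,72,351,0.016,0,0]
    - [10,1,47,518,0.014,0,0]
    - [10,1,47,518,0.014,0,0]
    - [10,1,47,518,0.014,0,0]
    - [10,1,47,518,0.014,0,0]
    - [10,1,47,518,0.014,0,0]
    - [10,1,47,518,0.014,0,0]

```text
clock: 30.5
tcp_pos: [0.4833, -0.1884, 0.3701]
orientation: [1.22, 1.204, -1.219]
contact_force: [-0.4, 0.9, -0.6]
grip_width: 0.0253
```

```bash
python3 - <<'E'
from h import *
f=grab('wrist');save(f,'w17')
plan([(.484,-.187,.1775,-.8)])
E
```

```text
t 30.55 tcp [ 0.4836 -0.1875  0.3703] yaw -0.6825767745793152 w 0.025425561676731403 F [-0.8007  1.0552 -0.6968]
[192.8   0.4  -0.4] [ 0.002 -0.001  0.   ] rows 3.9
```

View pics/w17.png

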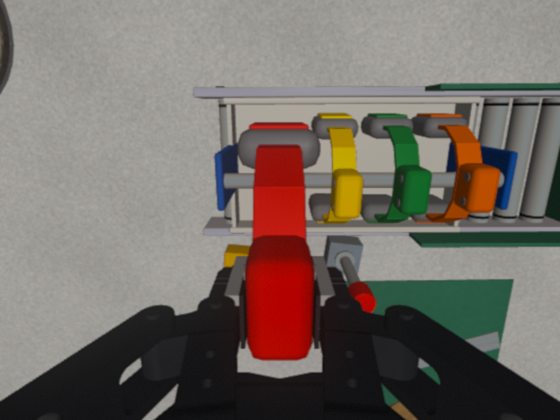

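>>> apply_moves:
  commands:
    - [10,40,0,0,0,0,0]
    - [10,85,0,0,0,0,0]
    - [10,125,0,0,0,0,0]
    - [10,160,0,0,0,0,0]
    - [10,180,0,0,0,0,0]
    - [10,188,0,0,0,0,0]
    - [10,192,0,0,0,0,0]
    - [10,194,0,0,0,0,0]
    - [10,194,0,0,0,0,0]

```text
clock: 31.45
tcp_pos: [0.4843, -0.1892, 0.1774]
orientation: [1.22, 1.201, -1.218]
contact_force: [-0.0, -0.2, -1.2]
grip_width: 0.0254
```

>>> apply_moves:
  commands:
    - [10,2,0,0,0,0,0]
    - [10,4,0,0,0,0,0]
    - [10,4,0,0,0,0,0]
    - [30,4,0,0,0,0,0]
    - [36,4,0,0,0,0,0]
    - [36,4,0,0,0,0,0]
    - [36,4,0,0,0,0,0]
    - [36,-10,0,0,0,0,0]
    - [36,-50,0,0,0,0,0]
    - [36,-95,0,0,0,0,0]
    - [50,-140,0,0,0,0,0]
    - [50,-185,0,0,0,0,0]
    - [50,-185,0,0,0,0,0]

```text
clock: 32.75
tcp_pos: [0.4865, -0.1894, 0.3692]
orientation: [1.222, 1.191, -1.213]
contact_force: [0.2, 0.5, 0.1]
grip_width: 0.0503
```

```bash
python3 - <<'E'
from h import *
F={n:grab(n) for n in('side','wrist','top')}
for n in F: save(F[n],n+'18')
for l,z in [('tote_back',.115),('tote_bar',.165)]:
    for n in F:
        for q in pinpoint(l,n)[:1]: print(l,n,round(q['confidence'],2),atz(F[n],q['point'],z))
plan([(.43,-.16,.36,-45),(.40,-.186,.30,-90)])
i=cv2.imread('pics/side18.png')[140:340,210:470]; j=cv2.imread('pics/wrist18.png'); i=cv2.resize(i,(546,420)); cv2.imwrite('pics/c18.png',cv2.resize(np.hstack([i,j]),None,fx=.72,fy=.72))
E
```

```text
tote_back side 0.98 [ 0.4208 -0.183   0.115 ]
tote_back wrist 0.96 [ 0.4211 -0.1848  0.115 ]
tote_back top 0.84 [ 0.4129 -0.1761  0.115 ]
tote_bar side 0.85 [ 0.5762 -0.1913  0.165 ]
tote_bar wrist 0.7 [ 0.5698 -0.1869  0.165 ]
tote_bar top 0.86 [ 0.5762 -0.1884  0.165 ]
t 33.2 tcp [ 0.4831 -0.1892  0.3605] yaw -0.7956350836434803 w 0.04996981141358114 F [-0.2899 -0.2028 -0.3558]
[  0.7 -53.5 -28.5] [ 0.772 -0.     0.002] rows 5.1
[ 60.7 -83.   -2. ] [1.557 0.001 0.002] rows 5.2
```

View pics/c18.png

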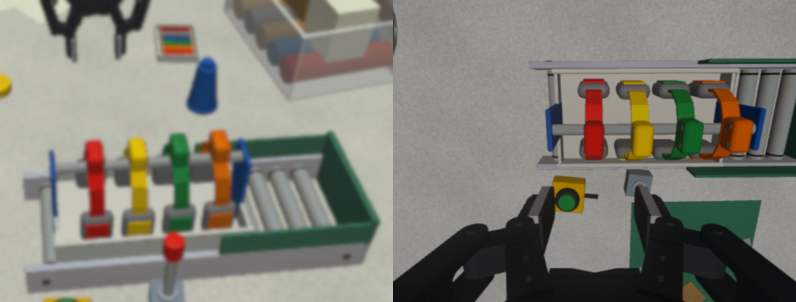

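All four hang straddling the bar. Next is the push.

```bash
python3 - <<'E'
from h import *
print(r.get_obs()['joints'])
plan([(.43,-.16,.36,45),(.398,-.186,.30,89.2),(.398,-.186,.145,89.2)])
E
```

```text
[ 0.7412  0.1593 -0.5501  1.7185  0.0859  1.2897  0.1589]
t 33.2 tcp [ 0.4831 -0.1892  0.3605] yaw -0.7956350836434803 w 0.04996981141358114 F [-0.2899 -0.2028 -0.3558]
[  0.7 -53.5 -28.5] [-0.799 -0.001  0.001] rows 5.3
[ 60.7 -85.   -2. ] [-1.571 -0.002  0.001] rows 5.1
[215.7 -84.8  -1.9] [-1.571 -0.002  0.001] rows 3.1
```

>>> apply_moves:
  commands:
    - [0,0,-53,-28,-0.8,0,0]
    - [0,0,-53,-28,-0.8,0,0]
    - [0,0,-53,-28,-0.8,0,0]
    - [0,0,-53,-28,-0.8,0,0]
    - [0,0,-53,-28,-0.8,0,0]
    - [0,0,-53,-28,-0.8,0,0]
    - [0,60,-85,-2,-1.571,0,0]
    - [0,60,-85,-2,-1.571,0,0]
    - [0,60,-85,-2,-1.571,0,0]
    - [0,60,-85,-2,-1.571,0,0]
    - [0,60,-85,-2,-1.571,0,0]
    - [0,60,-85,-2,-1.571,0,0]
    - [0,60,-85,-2,-1.571,0,0]
    - [0,60,-85,-2,-1.571,0,0]

```text
clock: 34.6
tcp_pos: [0.3985, -0.1861, 0.3014]
orientation: [0.013, 1.571, -0.013]
contact_force: [0.4, 0.1, 1.2]
grip_width: -0.0
```

```bash
python3 - <<'E'
from h import *
print(r.get_obs()['joints'])
plan([(.398,-.186,.145,89.2)])
f=grab('wrist');save(f,'w19')
E
```

```text
[ 0.8738  0.0513 -0.5901  1.9628  0.0313  1.1365  1.8253]
t 34.6 tcp [ 0.3985 -0.1861  0.3014] yaw 89.04491276882194 w -5.872020868820863e-06 F [0.357  0.0974 1.2089]
[156.4   0.   -0.5] [-0.003 -0.    -0.   ] rows 3.1
```

View pics/w19.png

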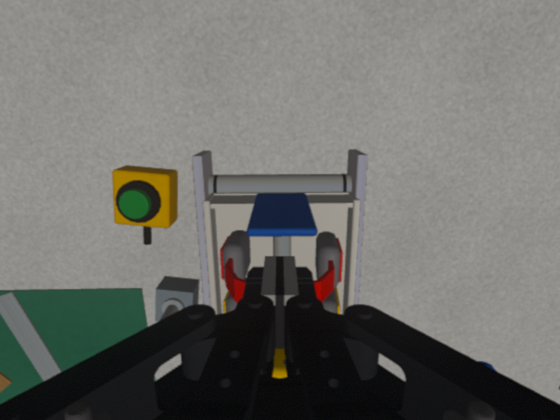

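>>> apply_moves:
  commands:
    - [0,50,0,-2,0,0,0]
    - [0,100,0,-2,0,0,0]
    - [0,130,0,-2,0,0,0]
    - [0,150,0,-2,0,0,0]
    - [0,156,0,-2,0,0,0]
    - [0,156,0,-2,0,0,0]

```text
clock: 35.25
tcp_pos: [0.3963, -0.1859, 0.1451]
orientation: [0.012, 1.572, -0.011]
contact_force: [-1.2, -0.1, 0.3]
grip_width: 0.0002
```

```bash
python3 - <<'E'
from h import *
plan([(.58,-.189,.145,89.2)])
f=grab('wrist');save(f,'w20')
f=grab('side');save(f,'s20')
i=cv2.imread('pics/s20.png')[140:340,210:470]; j=cv2.imread('pics/w20.png'); i=cv2.resize(i,(546,420)); cv2.imwrite('pics/c20.png',cv2.resize(np.hstack([i,j]),None,fx=.72,fy=.72))
E
```

```text
t 35.25 tcp [ 0.3963 -0.1859  0.1451] yaw 89.17380301117299 w 0.00015943112337135187 F [-1.1798 -0.056   0.2963]
[ -0.1  -0.4 183.7] [-0.    -0.001 -0.001] rows 3.7
```

View pics/c20.png

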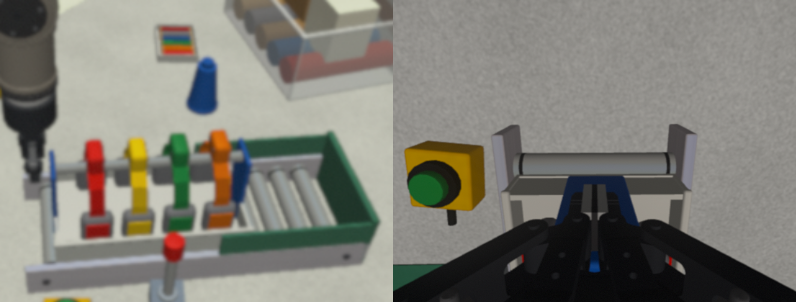

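>>> apply_moves:
  commands:
    - [0,0,0,4,0,0,0]
    - [0,0,0,8,0,0,0]
    - [0,0,0,11,0,0,0]
    - [0,0,0,14,0,0,0]
    - [0,0,0,17,0,0,0]
    - [0,0,0,21,0,0,0]
    - [0,0,0,26,0,0,0]
    - [0,0,0,31,0,0,0]
    - [0,0,0,37,0,0,0]
    - [0,0,0,43,0,0,0]
    - [0,0,0,49,0,0,0]
    - [0,0,0,55,0,0,0]
    - [0,0,0,61,0,0,0]
    - [0,0,0,67,0,0,0]
    - [0,0,0,73,0,0,0]
    - [0,0,0,79,0,0,0]
    - [0,0,0,84,0,0,0]
    - [0,0,0,88,0,0,0]
    - [0,0,0,91,0,0,0]
    - [0,0,0,93,0,0,0]

```text
clock: 37.35
tcp_pos: [0.4899, -0.1873, 0.1454]
orientation: [0.011, 1.571, -0.011]
contact_force: [-2.8, 2.4, -1.3]
grip_width: 0.0002
```

```bash
python3 - <<'E'
from h import *
plan([(.585,-.189,.145,89.2)])
f=grab('wrist');save(f,'w21')
f=grab('side');save(f,'s21')
i=cv2.imread('pics/s21.png')[140:340,210:470]; j=cv2.imread('pics/w21.png'); i=cv2.resize(i,(546,420)); cv2.imwrite('pics/c21.png',cv2.resize(np.hstack([i,j]),None,fx=.72,fy=.72))
E
```

```text
t 37.35 tcp [ 0.4899 -0.1873  0.1454] yaw 89.21691204405826 w 0.00022311785127859853 F [-2.7507  2.4018 -1.2696]
[ 0.4 -0.4 95.1] [ 0.  0. -0.] rows 1.9
```

View pics/c21.png

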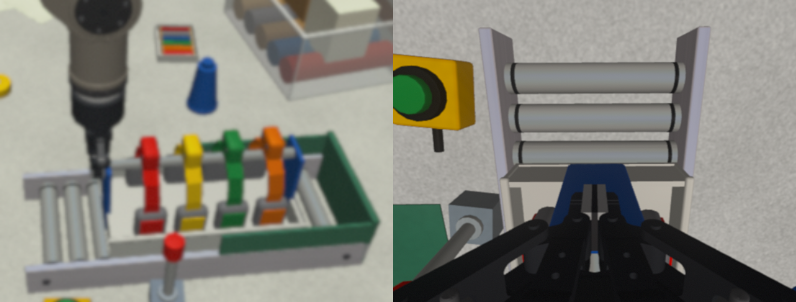

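>>> apply_moves:
  commands:
    - [0,0,0,3,0,0,0]
    - [0,0,0,7,0,0,0]
    - [0,0,0,12,0,0,0]
    - [0,0,0,18,0,0,0]
    - [0,0,0,24,0,0,0]
    - [0,0,0,30,0,0,0]
    - [0,0,0,36,0,0,0]
    - [0,0,0,42,0,0,0]
    - [0,0,0,48,0,0,0]
    - [0,0,0,54,0,0,0]
    - [0,0,0,60,0,0,0]
    - [0,0,0,65,0,0,0]
    - [0,0,0,70,0,0,0]
    - [0,0,0,74,0,0,0]
    - [0,0,0,78,0,0,0]
    - [0,0,0,81,0,0,0]
    - [0,0,0,83,0,0,0]
    - [0,0,0,85,0,0,0]
    - [0,0,0,87,0,0,0]
    - [0,0,0,88,0,0,0]

```text
clock: 39.45
tcp_pos: [0.5776, -0.1885, 0.1454]
orientation: [0.011, 1.571, -0.011]
contact_force: [-3.0, 2.3, 2.4]
grip_width: -0.0
```

>>> apply_moves:
  commands:
    - [0,0,0,1,0,0,0]
    - [0,0,0,2,0,0,0]
    - [0,0,0,3,0,0,0]
    - [0,0,0,4,0,0,0]
    - [0,0,0,4,0,0,0]

```text
clock: 39.95
tcp_pos: [0.5817, -0.1887, 0.1454]
orientation: [0.011, 1.57, -0.011]
contact_force: [-2.4, 1.4, -0.2]
grip_width: 0.0001
```

>>> apply_moves:
  commands:
    - [0,0,0,1,0,0,0]
    - [0,0,0,2,0,0,0]
    - [0,0,0,3,0,0,0]
    - [0,0,0,3,0,0,0]

```text
clock: 40.35
tcp_pos: [0.5847, -0.1888, 0.1454]
orientation: [0.011, 1.57, -0.011]
contact_force: [-1.1, 1.2, 0.6]
grip_width: -0.0002
```

>>> apply_moves:
  commands:
    - [0,0,0,1,0,0,0]
    - [0,0,0,2,0,0,0]
    - [0,0,0,2,0,0,0]

```text
clock: 40.65
tcp_pos: [0.5849, -0.1888, 0.1454]
orientation: [0.011, 1.574, -0.011]
contact_force: [-8.4, 1.7, 5.6]
grip_width: -0.0001
```

The push force rose to 8.4 N and the motion stopped, so the tote is at the end stop. I'll retreat and rise to look at the bore.

>>> apply_moves:
  commands:
    - [0,0,0,-5,0,0,0]
    - [0,0,0,-15,0,0,0]
    - [0,-30,0,-25,0,0,0]
    - [0,-80,0,-30,0,0,0]
    - [40,-130,0,-30,0,0,0]
    - [40,-180,0,-30,0,0,0]
    - [60,-220,0,-30,0,0,0]
    - [60,-220,0,-30,0,0,0]
    - [60,-220,0,-30,0,0,0]

```text
clock: 41.55
tcp_pos: [0.5567, -0.1888, 0.3664]
orientation: [0.01, 1.568, -0.013]
contact_force: [-0.6, -1.0, -0.5]
grip_width: 0.06
```

```bash
python3 - <<'E'
from h import *
F={n:grab(n) for n in('side','wrist','top')}
for n in F: save(F[n],n+'22')
for l,z in [('gate_bore',.038),('tote_back',.115),('pin_knob',.149),('pin_collar',.038),('pin_rest',0.),('call_top',.05)]:
    for n in F:
        for q in pinpoint(l,n)[:1]: print(l,n,round(q['confidence'],2),np.array(q['point'])*[560,420],atz(F[n],q['point'],z))
print(proj(F['wrist'],[.5756,-.1873,.038]))
plan([])
i=cv2.imread('pics/side22.png')[140:380,210:470]; j=cv2.imread('pics/wrist22.png'); i=cv2.resize(i,(455,420)); cv2.imwrite('pics/c22.png',cv2.resize(np.hstack([i,j]),None,fx=.78,fy=.78))
E
```

```text
gate_bore side 0.76 [308.504 282.282] [ 0.5788 -0.1837  0.038 ]
gate_bore wrist 0.71 [282.184 175.686] [ 0.5707 -0.1848  0.038 ]
gate_bore top 0.7 [343.112 206.094] [ 0.5702 -0.1915  0.038 ]
tote_back side 0.84 [319.704 261.282] [ 0.6006 -0.1864  0.115 ]
tote_back wrist 0.77 [283.416 205.38 ] [ 0.5923 -0.1842  0.115 ]
tote_back top 0.89 [343.616 192.486] [ 0.5923 -0.1818  0.115 ]
pin_knob side 0.74 [323.512 302.904] [ 0.5785 -0.3314  0.149 ]
pin_knob top 0.23 [350.896 134.82 ] [ 0.752  -0.1965  0.149 ]
pin_collar side 0.58 [322.896 335.58 ] [ 0.5851 -0.3372  0.038 ]
pin_collar wrist 0.77 [177.576 181.188] [ 0.5766 -0.3313  0.038 ]
pin_rest side 0.91 [316.008 342.594] [ 0.5736 -0.3294  0.    ]
pin_rest wrist 0.55 [183.792 177.492] [ 0.5786 -0.333   0.    ]
call_top side 0.79 [251.384 343.392] [ 0.4257 -0.3469  0.05  ]
call_top wrist 0.63 [142.688  63.42 ] [ 0.4254 -0.3562  0.05  ]
[280.4486 179.1446]
t 42.6 tcp [ 0.5565 -0.1883  0.3655] yaw 89.20967076247717 w 0.059757780508208305 F [-0.2935  0.5018  0.0308]
```

View pics/c22.png

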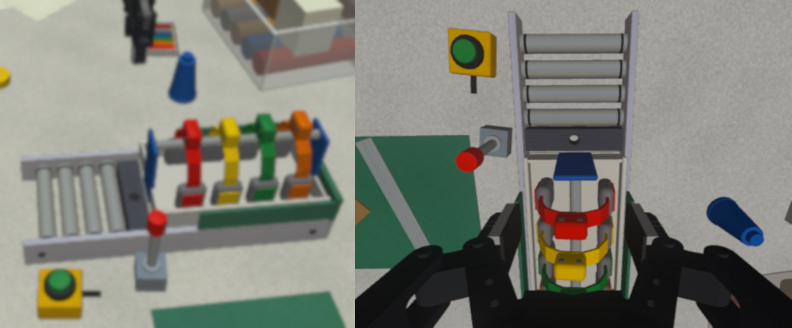

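The bore shows clearly at wrist pixel (281,178), as predicted. Next, above the pin.

```bash
python3 - <<'E'
from h import *
f=grab('wrist'); i=f['pixels'][150:205,240:325]; save(f,'w23'); cv2.imwrite('pics/w23z.png',cv2.resize(i[:,:,::-1],None,fx=8,fy=8,interpolation=cv2.INTER_CUBIC))
plan([(.577,-.332,.27,89.2)])
E
```

```text
t 42.65 tcp [ 0.5565 -0.1883  0.3655] yaw 89.20873146681572 w 0.0600205270399364 F [ 0.3057 -0.9054 -0.0712]
[  95.5 -143.4   22.5] [0. 0. 0.] rows 3.5
```

View pics/w23z.png

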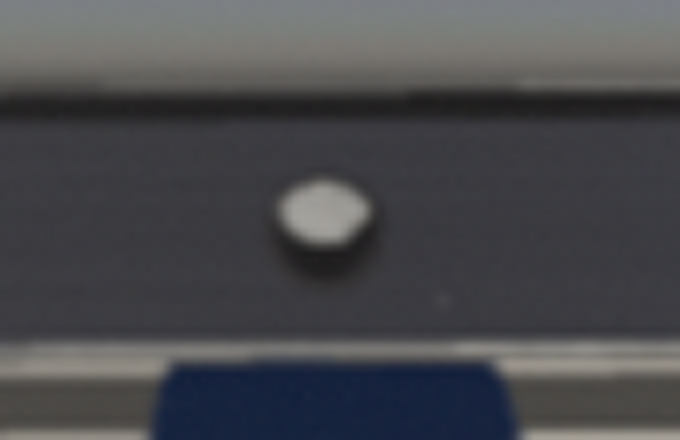

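>>> apply_moves:
  commands:
    - [60,20,-50,8,0,0,0]
    - [60,40,-100,15,0,0,0]
    - [60,70,-143,22,0,0,0]
    - [60,95,-143,22,0,0,0]
    - [60,95,-143,22,0,0,0]
    - [60,95,-143,22,0,0,0]

```text
clock: 43.25
tcp_pos: [0.5767, -0.3304, 0.2707]
orientation: [0.011, 1.571, -0.009]
contact_force: [0.3, 0.8, 0.4]
grip_width: 0.0601
```

```bash
python3 - <<'E'
from h import *
F={n:grab(n) for n in('wrist','side')}
f=F['wrist'];save(f,'w24')
for l,z in [('pin_knob',.149),('pin_collar',.038)]:
    for n in F:
        for q in pinpoint(l,n)[:1]: print(l,n,round(q['confidence'],2),np.array(q['point'])*[560,420],atz(F[n],q['point'],z))
for q in cut_out('pin_knob','wrist')[:1]: print(q['confidence'],np.array(q['point'])*[560,420])
# red knob contour
hsv=cv2.cvtColor(f['pixels'],cv2.COLOR_RGB2HSV); m=((hsv[...,0]<8)|(hsv[...,0]>172))&(hsv[...,1]>170)&(hsv[...,2]>90)
n,l,s,c=cv2.connectedComponentsWithStats(m.astype(np.uint8))
for k in range(1,n):
    if s[k,4]>200: print(s[k],c[k],atz(f,c[k]/[560,420],.155))
print(proj(f,[.577,-.332,.165]),proj(f,[.577,-.332,.149]))
plan([(.577,-.332,.149-.0187,89.2)])
E
```

```text
pin_knob wrist 0.81 [276.808 207.186] [ 0.5788 -0.3322  0.149 ]
pin_knob side 0.75 [323.624 301.602] [ 0.5794 -0.3282  0.149 ]
pin_collar wrist 0.65 [275.296 180.012] [ 0.5786 -0.3344  0.038 ]
pin_collar side 0.77 [322.896 334.614] [ 0.5855 -0.3347  0.038 ]
0.97 [275.912 204.708]
[ 258  188   37   42 1160] [275.8802 209.2483] [ 0.5787 -0.3329  0.155 ]
[ 393  287  111   49 1094] [450.8199 306.1225] [ 0.6676 -0.1834  0.155 ]
[276.9112 210.6933] [276.9972 205.0655]
t 43.6 tcp [ 0.5771 -0.331   0.2719] yaw 89.26657088016911 w 0.05982584414355071 F [ 0.3051 -0.6449 -0.607 ]
[141.6  -0.9  -0.3] [0.001 0.002 0.001] rows 2.8
```

View pics/w24.png

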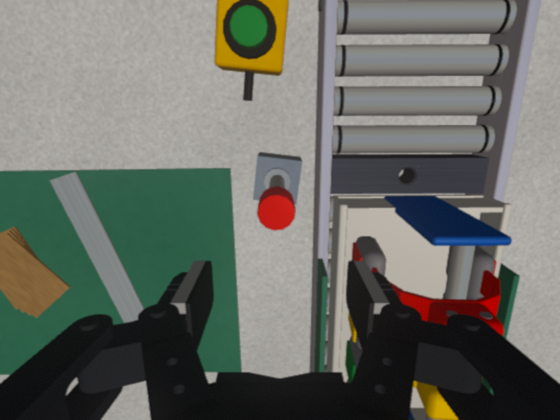

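>>> apply_moves:
  commands:
    - [60,40,-1,1,0,0,0]
    - [60,80,-1,1,0,0,0]
    - [60,115,-1,1,0,0,0]
    - [60,135,-1,1,0,0,0]
    - [60,143,-1,1,0,0,0]
    - [60,143,-1,1,0,0,0]
    - [20,143,-1,1,0,0,0]
    - [20,143,-1,1,0,0,0]
    - [20,143,-1,1,0,0,0]
    - [20,143,-1,1,0,0,0]
    - [20,143,-1,1,0,0,0]
  force: 60

```text
clock: 44.7
tcp_pos: [0.5788, -0.3331, 0.1295]
orientation: [0.01, 1.568, -0.012]
contact_force: [-0.7, 0.1, 6.9]
grip_width: 0.0288
```

```bash
python3 - <<'E'
from h import *
f=grab('wrist');save(f,'w25')
f=grab('side');save(f,'s25')
plan([(.578,-.332,.128,89.2)])
i=cv2.imread('pics/s25.png')[200:400,210:470]; j=cv2.imread('pics/w25.png'); i=cv2.resize(i,(546,420)); cv2.imwrite('pics/c25.png',cv2.resize(np.hstack([i,j]),None,fx=.72,fy=.72))
E
```

```text
t 44.8 tcp [ 0.5788 -0.3331  0.1295] yaw 89.19997303370091 w 0.028421674706399187 F [ 0.7365 -0.4108  6.6082]
[ 1.5  1.1 -0.8] [0.    0.003 0.002] rows 0.0
```

View pics/c25.png

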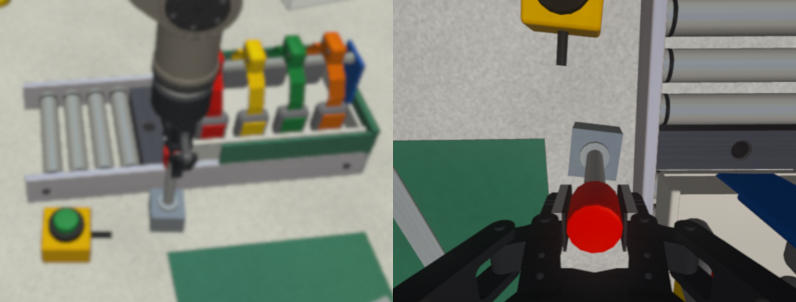

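>>> apply_moves:
  commands:
    - [20,-10,0,0,0,0,0]
    - [20,-30,0,0,0,0,0]
    - [20,-60,0,0,0,0,0]
    - [20,-90,0,0,0,0,0]
    - [20,-110,0,0,0,0,0]
    - [20,-110,0,0,0,0,0]
    - [20,-110,0,0,0,0,0]
    - [20,-110,0,0,0,0,0]

```text
clock: 45.6
tcp_pos: [0.5764, -0.3323, 0.2356]
orientation: [0.012, 1.574, -0.01]
contact_force: [0.1, 0.8, -1.8]
grip_width: 0.0283
```

```bash
python3 - <<'E'
from h import *
f=grab('wrist');save(f,'w26')
g=grab('side');save(g,'s26')
plan([(.5752,-.187,.238,89.2)])
o=r.get_obs();p=o['tcp_pos']; print('moment',o['moment'])
# expected tip & collar if gripped as planned
for h in (.127+.016,.111-.0,): pass
z0=p[2]+(.149-.1295)
for d in (16,0,-111,-141): print(d,proj(f,[p[0],p[1],z0+d/1000]),proj(g,[p[0],p[1],z0+d/1000]))
i=cv2.imread('pics/s26.png')[150:390,260:390]; j=cv2.imread('pics/w26.png'); i=cv2.resize(i,(325,600)); j=j[100:420,200:400];j=cv2.resize(j,(375,600)); cv2.imwrite('pics/c26.png',np.hstack([i,j]))
E
```

```text
t 45.7 tcp [ 0.5766 -0.3324  0.2357] yaw 89.21138823521939 w 0.028806076279750473 F [ 0.5573  0.0013 -1.5304]
[ -2.1 145.3  -3.4] [ 0.    -0.003 -0.001] rows 2.9
moment [-0.0943 -0.0211 -0.0111]
16 [279.5197 321.1176] [327.8088 263.4346]
0 [279.4124 297.7518] [327.0846 269.0805]
-111 [279.0392 216.4808] [322.5075 304.7642]
-141 [278.9883 205.3943] [321.3901 313.4754]
```

View pics/c26.png

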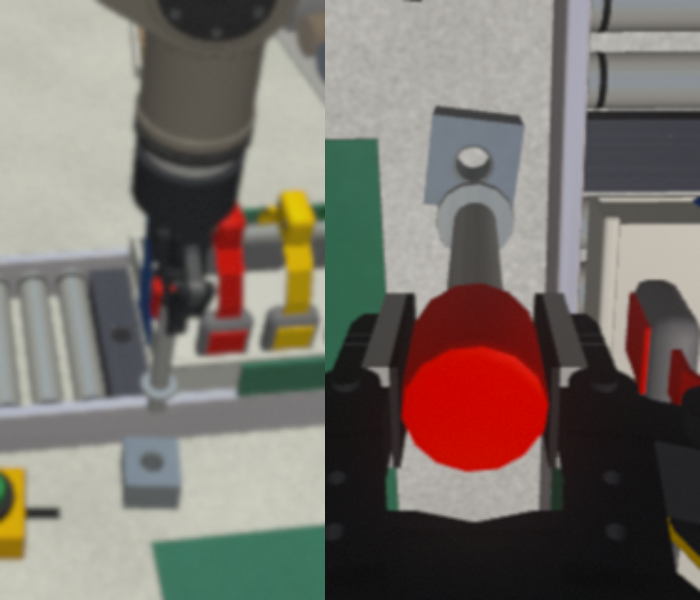

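The pin is held straight, with its collar at wrist pixel (280,216) as expected. Carrying it over the bore.

>>> apply_moves:
  commands:
    - [20,0,30,-1,0,0,0]
    - [20,0,70,-2,0,0,0]
    - [20,0,110,-2,0,0,0]
    - [20,0,135,-2,0,0,0]
    - [20,0,145,-2,0,0,0]
    - [20,0,145,-2,0,0,0]
    - [20,20,145,-2,0,0,0]
    - [20,40,145,-2,0,0,0]
    - [20,55,145,-2,0,0,0]
    - [20,55,145,-2,0,0,0]
    - [20,55,145,-2,0,0,0]

```text
clock: 46.8
tcp_pos: [0.5775, -0.1886, 0.1824]
orientation: [0.012, 1.571, -0.012]
contact_force: [-0.1, 0.5, -0.7]
grip_width: 0.0285
```

```bash
python3 - <<'E'
from h import *
f=grab('wrist');save(f,'w27')
g=grab('side');save(g,'s27')
plan([(.5752,-.187,.1795,89.2)])
p=r.get_obs()['tcp_pos']; z0=p[2]+.0195
for d in (16,-111,-141): print(d,proj(f,[p[0],p[1],z0+d/1000]),proj(g,[p[0],p[1],z0+d/1000]))
print('bore',proj(f,[.5752,-.187,.038]),proj(g,[.5752,-.187,.038]))
i=cv2.imread('pics/s27.png')[220:320,270:370]; j=cv2.imread('pics/w27.png'); i=cv2.resize(i,(400,400),interpolation=cv2.INTER_CUBIC); j=j[130:230,230:330];j=cv2.resize(j,(400,400),interpolation=cv2.INTER_CUBIC); cv2.imwrite('pics/c27.png',np.hstack([i,j]))
E
```

```text
t 46.9 tcp [ 0.5782 -0.1881  0.1834] yaw 89.17846902778327 w 0.028114001427706217 F [-0.3032  1.0436 -1.1199]
[ 3.9  1.1 -3.1] [-0.     0.002  0.   ] rows 0.1
16 [280.8483 324.1935] [313.3963 230.6404]
-111 [279.9042 217.2957] [309.904  269.0885]
-141 [279.8044 206.0036] [309.1565 277.3182]
bore [280.9601 195.1523] [307.2886 283.4326]
```

View pics/c27.png

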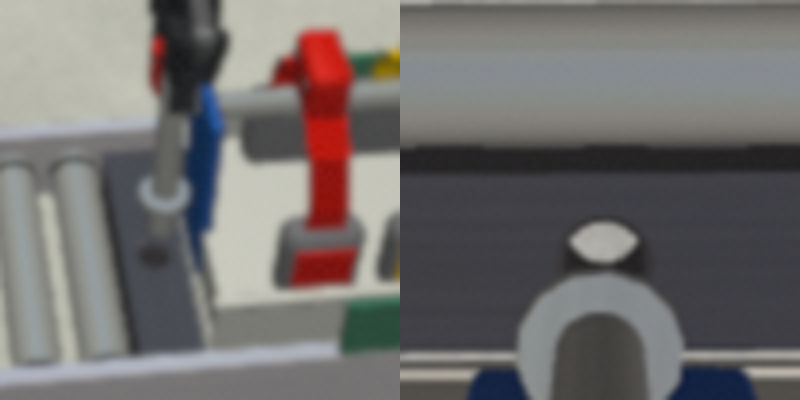

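```bash
python3 - <<'E'
from h import *
f=grab('wrist');save(f,'w28'); print(r.get_obs()['tcp_pos'], f['obs']['tcp_pos'])
i=f['pixels'][160:225,250:315,::-1]; i=cv2.convertScaleAbs(i,alpha=1.8); cv2.imwrite('pics/w28z.png',cv2.resize(i,(650,650),interpolation=cv2.INTER_CUBIC))
for x in (.570,.572,.5735,.5752,.577): print(x,proj(f,[x,-.187,.038]),proj(f,[x,-.187,0.]))
def ell(x,y,z,rad):
    P=np.array([proj(f,[x+rad*np.cos(t),y+rad*np.sin(t),z]) for t in np.linspace(0,6.28,60)]); return P.min(0),P.max(0)
print(ell(.5752,-.187,.038,.0108),ell(.5752,-.187,.038,.0088),ell(.5752,-.187,.0,.0088))
E
```

```text
[ 0.5783 -0.188   0.1835] [ 0.5782 -0.1881  0.1834]
0.57 [280.4248 187.8604] [280.2819 179.2298]
0.572 [280.4537 190.1223] [280.3079 181.2576]
0.5735 [280.4753 191.8129] [280.3273 182.7738]
0.5752 [280.4997 193.723 ] [280.3492 184.4874]
0.577 [280.5254 195.7386] [280.3724 186.2963]
(array([268.0468, 181.4892]), array([292.9478, 205.7122])) (array([270.3532, 183.7742]), array([290.6419, 203.5108])) (array([271.3173, 175.5689]), array([289.377, 193.278]))
```

View pics/w28z.png

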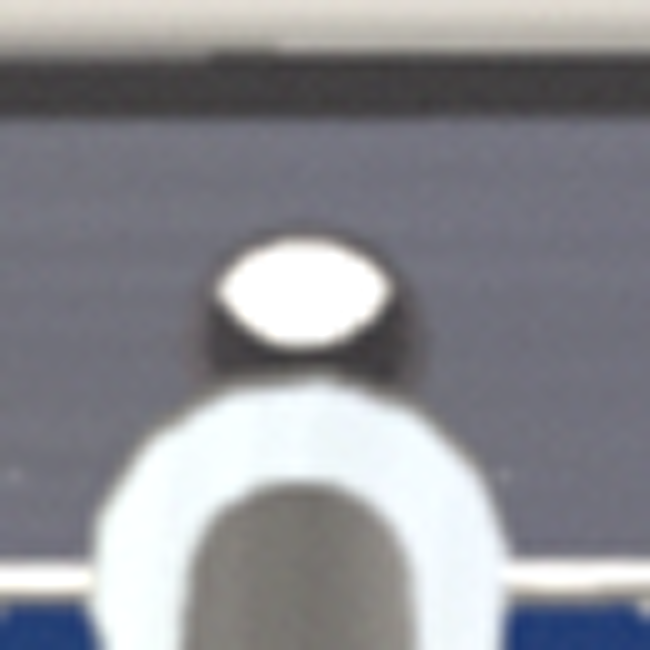

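>>> apply_moves:
  commands:
    - [20,0,1,-2.5,0,0,0]
    - [20,8,1,-2.5,0,0,0]
    - [20,16,1,-2.5,0,0,0]
    - [20,20,1,-2.5,0,0,0]
    - [20,20,1,-2.5,0,0,0]
    - [20,20,1,-2.5,0,0,0]

```text
clock: 47.55
tcp_pos: [0.575, -0.1865, 0.1622]
orientation: [0.011, 1.571, -0.011]
contact_force: [-0.1, -0.5, -2.2]
grip_width: 0.0286
```

```bash
python3 - <<'E'
from h import *
f=grab('wrist');save(f,'w29'); print(r.get_obs()['tcp_pos'])
g=grab('side');save(g,'s29')
i=cv2.imread('pics/s29.png')[230:310,270:350]; i=cv2.resize(i,(400,400),interpolation=cv2.INTER_CUBIC)
j=f['pixels'][160:240,240:320,::-1]; j=cv2.resize(cv2.convertScaleAbs(j,alpha=1.5),(400,400),interpolation=cv2.INTER_CUBIC); cv2.imwrite('pics/c29.png',np.hstack([i,j]))
E
```

```text
[ 0.5752 -0.1865  0.1625]
```

View pics/c29.png

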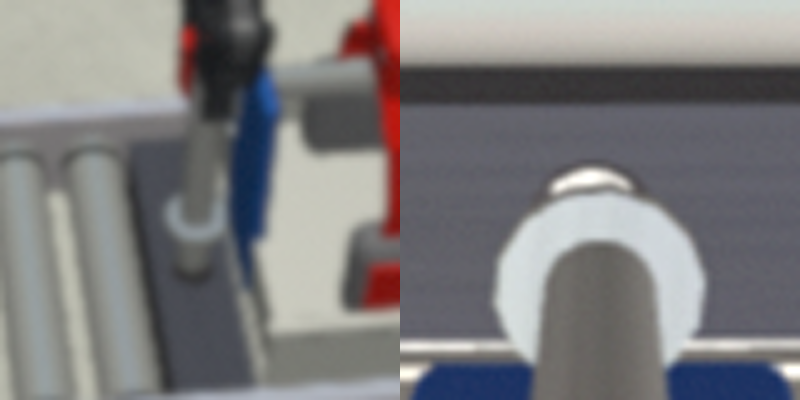

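The pin sits about 1 mm to +y of the bore, so I'll correct that and insert.

>>> apply_moves:
  commands:
    - [20,0,-1,0.5,0,0,0]
    - [20,2,-1,0.5,0,0,0]
    - [20,4,-1,0.5,0,0,0]
    - [20,6,-1,0.5,0,0,0]
    - [20,8,-1,0.5,0,0,0]
    - [20,8,-1,0.5,0,0,0]

```text
clock: 48.25
tcp_pos: [0.5752, -0.1875, 0.154]
orientation: [0.011, 1.571, -0.011]
contact_force: [-0.1, 0.5, -1.9]
grip_width: 0.0289
```

>>> apply_moves:
  commands:
    - [20,3,0,0,0,0,0]
    - [20,6,0,0,0,0,0]
    - [20,9,0,0,0,0,0]
    - [20,12,0,0,0,0,0]
    - [20,12,0,0,0,0,0]

```text
clock: 48.75
tcp_pos: [0.5752, -0.1875, 0.1419]
orientation: [0.011, 1.572, -0.011]
contact_force: [-0.4, 0.3, -1.2]
grip_width: 0.0287
```

>>> apply_moves:
  commands:
    - [20,3,0,0,0,0,0]
    - [20,6,0,0,0,0,0]
    - [20,9,0,0,0,0,0]
    - [20,11,0,0,0,0,0]
    - [20,12,0,0,0,0,0]
    - [20,12,0,0,0,0,0]

```text
clock: 49.35
tcp_pos: [0.5754, -0.1875, 0.1303]
orientation: [0.011, 1.571, -0.011]
contact_force: [-0.3, -0.3, -1.5]
grip_width: 0.0287
```

>>> apply_moves:
  commands:
    - [20,1,0,0,0,0,0]
    - [20,2,0,0,0,0,0]
    - [20,3,0,0,0,0,0]
    - [20,3,0,0,0,0,0]

```text
clock: 49.75
tcp_pos: [0.5765, -0.1876, 0.1295]
orientation: [0.01, 1.569, -0.012]
contact_force: [-3.7, 0.6, 11.8]
grip_width: 0.0287
```

The force rose to 11.8 N at TCP z 0.1295, exactly the height for the collar seated. Releasing.

>>> apply_moves:
  commands:
    - [20,1,0,0,0,0,0]
    - [40,1,0,0,0,0,0]
    - [55,1,0,0,0,0,0]
    - [55,1,0,0,0,0,0]
    - [55,1,0,0,0,0,0]
    - [55,-20,0,0,0,0,0]
    - [55,-60,0,0,0,0,0]
    - [55,-105,0,0,0,0,0]
    - [55,-150,0,0,0,0,0]
    - [55,-190,0,0,0,0,0]
    - [55,-190,0,0,0,0,0]
    - [55,-190,0,0,0,0,0]

```text
clock: 50.95
tcp_pos: [0.5758, -0.1876, 0.3181]
orientation: [0.01, 1.569, -0.011]
contact_force: [0.1, -0.2, -0.8]
grip_width: 0.055
```

```bash
python3 - <<'E'
from h import *
F={n:grab(n) for n in('side','wrist','top')}
for n in F: save(F[n],n+'30')
for l,z in [('pin_collar',.038),('pin_knob',.149),('tote_back',.115),('call_top',.046)]:
    for n in F:
        for q in pinpoint(l,n)[:1]: print(l,n,round(q['confidence'],2),np.array(q['point'])*[560,420],atz(F[n],q['point'],z))
for p in ([.5752,-.1873,.149],[.5752,-.1873,.038]): print(proj(F['wrist'],p),proj(F['side'],p))
plan([])
i=cv2.imread('pics/side30.png')[180:340,210:470]; i=cv2.resize(i,(400,246)); i=cv2.copyMakeBorder(i,0,54,0,0,0); j=cv2.resize(cv2.imread('pics/wrist30.png'),(400,300)); cv2.imwrite('pics/c30.png',np.hstack([i,j]))
i=cv2.imread('pics/side30.png')[200:320,270:430]; cv2.imwrite('pics/side30z.png',cv2.resize(i,None,fx=5,fy=5,interpolation=cv2.INTER_CUBIC))
E
```

```text
pin_collar side 0.74 [307.216 280.98 ] [ 0.5763 -0.1793  0.038 ]
pin_collar wrist 0.74 [279.104 171.99 ] [ 0.5758 -0.1877  0.038 ]
pin_collar top 0.6 [341.208 202.608] [ 0.5807 -0.1857  0.038 ]
pin_knob side 0.56 [310.184 251.412] [ 0.5761 -0.1842  0.149 ]
pin_knob wrist 0.97 [278.992 193.914] [ 0.5771 -0.1878  0.149 ]
pin_knob top 0.75 [346.808 193.62 ] [ 0.5806 -0.1857  0.149 ]
tote_back side 0.68 [392.504 271.404] [ 0.7627 -0.2354  0.115 ]
tote_back wrist 0.63 [280.224 202.902] [ 0.5949 -0.1868  0.115 ]
tote_back top 0.65 [341.824 190.68 ] [ 0.5973 -0.1768  0.115 ]
call_top side 0.68 [256.424 345.282] [ 0.4362 -0.3502  0.046 ]
[279.5415 191.9476] [310.0441 252.4242]
[279.3973 171.5331] [307.3088 283.5272]
t 51.7 tcp [ 0.5755 -0.1876  0.3174] yaw 89.20809915093125 w 0.05498914116010559 F [-0.5682  0.3029  0.3394]
```

View pics/c30.png

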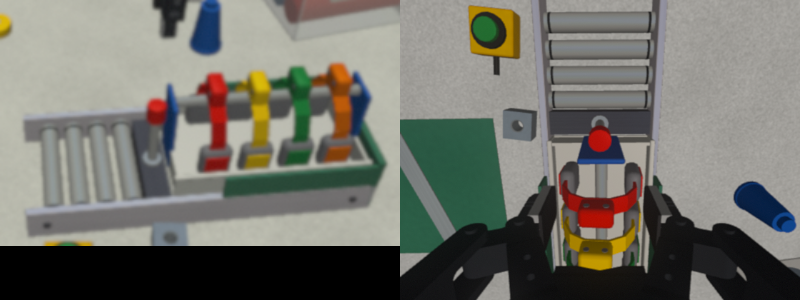

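View pics/side30z.png

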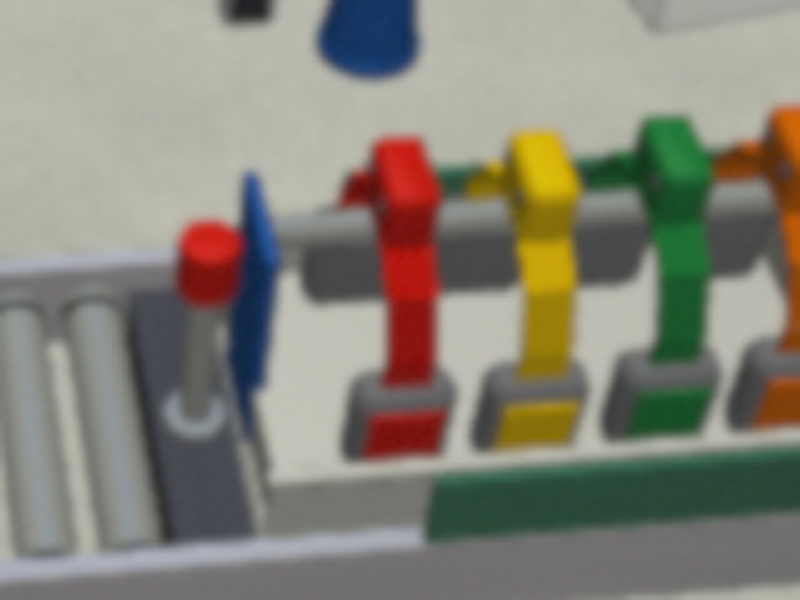

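The pin's collar sits on the block at side pixel (309,282) and the knob is upright. Now to the call button.

```bash
python3 - <<'E'
from h import *
plan([(.46,-.34,.30,89.2),(.427,-.356,.22,89.2)])
E
```

```text
t 51.7 tcp [ 0.5755 -0.1876  0.3174] yaw 89.20809915093125 w 0.05498914116010559 F [-0.5682  0.3029  0.3394]
[  17.4 -154.  -113.4] [ 0. -0. -0.] rows 3.8
[  97.4 -170.5 -146.2] [ 0. -0. -0.] rows 1.8
```

>>> apply_moves:
  commands:
    - [0,10,-50,-35,0,0,0]
    - [0,17,-100,-75,0,0,0]
    - [0,17,-154,-113,0,0,0]
    - [0,17,-154,-113,0,0,0]
    - [0,50,-170,-146,0,0,0]
    - [0,97,-170,-146,0,0,0]
    - [0,97,-170,-146,0,0,0]
    - [0,97,-170,-146,0,0,0]

```text
clock: 52.5
tcp_pos: [0.4278, -0.3548, 0.221]
orientation: [0.011, 1.571, -0.009]
contact_force: [-0.1, 0.0, 0.8]
grip_width: -0.0
```

```bash
python3 - <<'E'
from h import *
F={n:grab(n) for n in('side','wrist','top')}
for n in F: save(F[n],n+'31')
R_=[]
for n in F:
    for q in pinpoint('call_top',n)[:1]: print(n,round(q['confidence'],2),np.array(q['point'])*[560,420],atz(F[n],q['point'],.052)); R_.append(ray(F[n],q['point']))
print(tri(R_))
plan([])
E
```

```text
side 0.81 [255.416 345.282] [ 0.4339 -0.3537  0.052 ]
wrist 0.65 [276.808 191.31 ] [ 0.4298 -0.3575  0.052 ]
top 0.43 [402.416 254.814] [ 0.4304 -0.3605  0.052 ]
(array([ 0.4307, -0.3579,  0.0577]), [np.float64(0.0030545978199301503), np.float64(0.0022059371689522648), np.float64(0.0012925164532336963)])
t 52.8 tcp [ 0.4285 -0.3555  0.2221] yaw 89.26907717809496 w 2.7906024466773273e-05 F [0.4865 0.5791 0.3184]
```

View pics/wrist31.png

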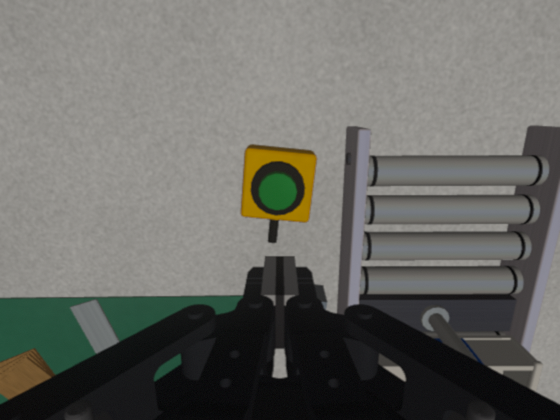

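View pics/top31.png

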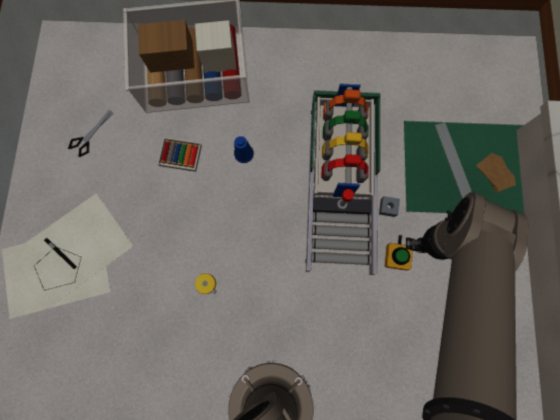

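The green button is centred at wrist pixel (277,191), about (0.430, −0.357). Descending.

>>> apply_moves:
  commands:
    - [0,45,-1,2,0,0,0]
    - [0,90,-1,2,0,0,0]
    - [0,125,-1,2,0,0,0]
    - [0,145,-1,2,0,0,0]
    - [0,152,-1,2,0,0,0]
    - [0,155,-1,2,0,0,0]
    - [0,155,-1,2,0,0,0]

```text
clock: 53.5
tcp_pos: [0.43, -0.357, 0.0664]
orientation: [0.01, 1.569, -0.012]
contact_force: [0.8, 0.2, 0.2]
grip_width: -0.0001
```

```bash
python3 - <<'E'
from h import *
f=grab('wrist');save(f,'w32');plan([])
E
```

```text
t 53.55 tcp [ 0.4301 -0.3572  0.0668] yaw 89.20645530756806 w -9.805778423553797e-05 F [-0.0939 -0.5366  0.3314]
```

View pics/w32.png

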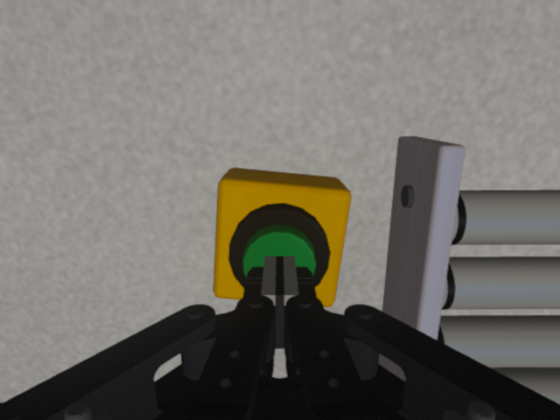

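The fingertips are over the button, whose centre is at about (280,258). Pressing in steps.

>>> apply_moves:
  commands:
    - [0,3,0,0,0,0,0]
    - [0,6,0,0,0,0,0]
    - [0,9,0,0,0,0,0]
    - [0,9,0,0,0,0,0]

```text
clock: 53.95
tcp_pos: [0.4299, -0.3572, 0.0569]
orientation: [0.01, 1.569, -0.012]
contact_force: [0.8, -1.0, 4.1]
grip_width: 0.0001
```

>>> apply_moves:
  commands:
    - [0,2,0,0,0,0,0]
    - [0,4,0,0,0,0,0]
    - [0,4,0,0,0,0,0]

```text
clock: 54.25
tcp_pos: [0.4301, -0.3573, 0.0556]
orientation: [0.009, 1.57, -0.013]
contact_force: [-6.7, 3.9, 31.5]
grip_width: 0.0001
```

The button bottomed out: 31 N at z 0.0556, against a 5 N spring. Retreating.

>>> apply_moves:
  commands:
    - [0,-4,0,0,0,0,0]
    - [0,-20,0,0,0,0,0]
    - [0,-60,0,0,0,0,0]
    - [0,-110,0,0,0,0,0]
    - [0,-160,0,0,0,0,0]
    - [0,-210,0,0,0,0,0]
    - [0,-240,0,0,0,0,0]
    - [0,-240,0,0,0,0,0]

```text
clock: 55.05
tcp_pos: [0.431, -0.3575, 0.2972]
orientation: [0.007, 1.565, -0.015]
contact_force: [0.5, -0.4, -0.5]
grip_width: -0.0002
```

```bash
python3 - <<'E'
from h import *
F={n:grab(n) for n in('side','wrist','top')}
for n in F: save(F[n],n+'33')
plan([])
i=cv2.imread('pics/side33.png')[180:370,210:470]; i=cv2.resize(i,(520,380)); j=cv2.resize(cv2.imread('pics/top33.png')[80:280,290:420],(247,380)); cv2.imwrite('pics/c33.png',np.hstack([i,j]))
E
```

```text
t 55.2 tcp [ 0.4283 -0.3561  0.2913] yaw 89.20239298712032 w 0.00032363206422929736 F [ 0.1929  0.7329 -0.7234]
```

View pics/c33.png

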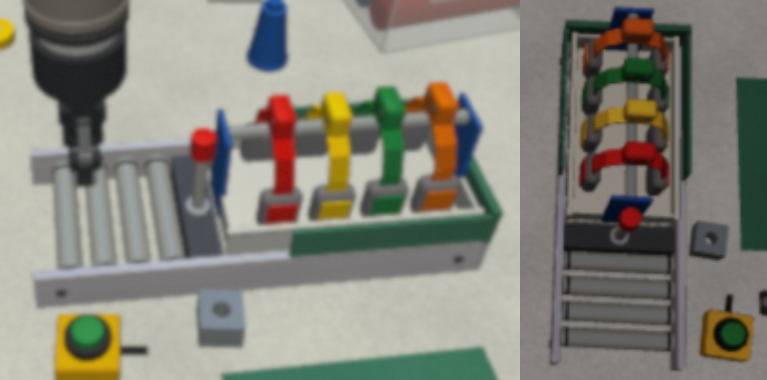

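```bash
python3 - <<'E'
from h import *
print(r.hand_in())
E
```

```text
the job is handed in; nothing more can be done
None
```

I carried out all the steps in the order asked and handed in at about 55 s; the hand-in gave no verdict.

- **Muffs:** All four were present (orange, green, yellow, red). Each is hung over the tote bar, and the last side and top pictures show them side by side, straddling the bar and hanging upright.
- **Tote:** I pushed it in until it stopped moving and the push force rose from 1–3 N to 8.4 N. The camera readings of its back panel then differed: the wrist and top cameras gave 0.592–0.597 m and one side-camera reading gave 0.601 m, against about 0.596 m expected. After the pin was in, one side-camera reading (0.763 m) was clearly a false detection, so I ignored it. I did not take a close picture of the contact with the end stop.
- **Pin:** It went into the bore without resistance and stopped with 11.8 N at the height expected with the collar seated. The pictures show the collar on the cross block and the knob upright.
- **Button:** I pressed it until it would go no further (31 N, against a spring of about 5 N), and it came back up when I released it.

I never touched the thread cone, thread tray or tape measure. They look unmoved in the overhead picture taken just before the button press.

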